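# Unlatch the tool case and take out the glass cutter

### The job

The glass cutter is shut away in the dark steel tool case on the bench. Pull the latch on the front of its lid outward and all the way down, lift the lid by a thumb tab until the spring-loaded stay inside clicks into its notch and holds the lid up by itself (feel for the end stop, do not force the lid past it), then take the cutter out and lay it gently on the bench top beside the case. Leave the lid standing open, the fid in its place in the case and the things round about where they lie.

Things in the scene. Friction and masses are not known exactly. Their poses are not given: they have to be found in the camera images.
- case: Dark steel tool case, fixed to the bench: 160 mm deep (its x), 190 mm wide (its y), 96 mm high when shut; the lid is the top 24 mm, the seam is 72 mm above the bench. Walls 3 mm. Origin: centre of its underside. x points from its front (latch side, towards the robot) to the hinge at its back, y to its left as seen by the robot, z up.
- latch (a joint): Angle of the over-centre latch lever on the lid's front, rad: 0 = shut, lever pointing straight up; it swings outward, away from the case, and down to 2.9. Up to about 0.5 a spring pulls it back shut (7 N at its finger end); past that dead centre it snaps outward by itself; beyond about 1.9 it drops to 2.9 by its weight. Lever 39 mm long from its pivot, tip 26 mm above the lid's top when shut.
- latch_end (a point): Grip point in the finger end of the lever, half-way across its 22 mm width (along the case's y), 8 mm below its tip when shut; 31 mm along the lever and 6 mm outward from the pivot. Turns with the lever.
- latch_pivot (a point): The lever's pivot, 13 mm in front of the lid's front face, 84 mm above the bench when the lid is shut; its axis runs along the case's y.
- lid (a joint): Angle of the lid about the hinge along its back edge, rad: 0 = shut, grows as it opens. The hinge is sprung and the lid weighs 0.45 kg: it takes about 2 to 3 N at a thumb tab and snaps shut when let go, unless the stay holds it.
- lid_hinge (a point): Middle of the hinge line at the back of the case, 72 mm above the bench, 83 mm behind the case's centre; the axis runs along the case's y.
- tab_left (a point): Grip point on the left thumb tab: a flat steel tab 16 mm wide (along the case's y), 26 mm long, 5 mm thick that sticks straight out from the front of the lid, 58 mm left of the latch, 78 mm above the bench when shut. The point lies 16 mm in front of the lid's face and 179 mm from the hinge line; it moves with the lid.
- tab_right (a point): The same on the right thumb tab, 58 mm right of the latch.
- cutter_mid (a point): Middle of the glass cutter (centre of its length and thickness): a gold-coloured round rod 13 mm thick and 136 mm long with a small steel head, 45 g. Its long axis is its own y, which lies along the case's x in one of the two lanes; its own z is up. Lying flat its centre is 6.6 mm above what it lies on.
- fid_mid (a point): Middle of the fid, a pale flat plastic blade 21 x 128 x 8 mm in the other lane, long axis its own y. Stays where it is.
- stay_bracket: Plate inside the case's left wall with the lid stay; frame as the case's. A sprung arm drops a pin into a notch when the lid reaches 1.5 to 1.85 rad, each time elsewhere (the notched bar is clamped by hand). 0.06 to 0.17 rad on, a soft end stop: pushing on it adds about 0.3 N per mm at a tab. Let go, the lid sinks back 0.2 to 0.35 rad and is held above 1.38. 6 N of push on the stop is too much.
- pencil: Red pencil, 7 x 153 mm, on the bench right of the case. Bystander.
- came_offcut: Grey lead came offcut, 9 x 160 x 9 mm, on the bench right of the case. Bystander.
- nugget_a: Blue glass nugget, 24 mm across, 9 mm high, on the bench in front of the case. Bystander.
- nugget_b: White glass nugget, 20 mm across, 9 mm high, on the bench in front of the case. Bystander.
- running_pliers: Red-handled pliers, 56 x 144 x 14 mm, on the bench near its front edge. Bystander.
- glass_cutter: The glass cutter's own frame: origin under the middle of its length, axes as for cutter_mid. With the lid up, the dropped latch lever and its bail stick out to 75 mm in front of the hinge line, 200 to 270 mm above the bench, so a hand reaching in must tilt back towards the robot or take the cutter ahead of its middle; 30 mm ahead is safe to lift.
- case_floor (a point): Centre of the cork floor inside the case, 26 mm above the bench. Two lanes side by side hold the cutter and the fid: lane centres at case y = -46 and +25 mm, each about 68 mm wide, parted by ribs 4 mm high. The lid stay fills the space at the left wall (case y above 70 mm): keep clear. Bare bench left of the case for laying things: 50 mm each way about world x 0.555, y 0.115.
- bail_bar (a point): Cross bar of the sprung wire bail, 26 mm wide, that joins the lever to a hook on the case front below the seam. With the lever right down it hangs clear of the hook, about 39 mm above the bench and 18 mm in front of the case; until then the lid cannot be lifted.

How it is judged (in metres and radians):
On the way, in this order (a step that is already met when the one before it is completed fails the run):
1. the latch lever is flipped down, past 2.2 rad, with the lid still shut (value of joint latch above 2.2 rad and value of joint lid below 0.1 rad), for 0.1 s.
2. the lid stands open by itself in its stay (above 1.35 rad, at rest, not touched by the robot) (value of joint lid above 1.35 rad and not (velocity of joint lid above 0.05 rad/s) and not (velocity of joint lid below -0.05 rad/s) and contact force between each of the arm, the fingers and lid below 0.1 N), for 0.3 s.
At the end, for the whole second after the job is handed in: The lid stands open in its stay (above 1.35 rad), the glass cutter lies at rest flat on the bench top (its middle less than 12 mm above it), and the fid still lies in the case within 30 mm of where it lay (value of joint lid above 1.35 rad and height (world z) of cutter_mid between 0 and 0.012 m and linear speed of glass_cutter below 0.03 m/s and z of fid_mid in the frame of case below 0.036 m and distance of fid_mid from where it was at the start of the episode below 0.03 m); the robot touches nothing.
It fails at once if the robot forced the lid against the end stop of its stay (over 80 N in the stay while the robot touches the lid, which is about 6 N of push at a thumb tab beyond the lid's own weight and spring) (contact force between lid and stay_bracket above 80 N and contact force between any of the fingers, the arm and lid above 0.5 N).
It fails at once if the cutter was dropped or thrown (faster than 1.1 m/s) (linear speed of glass_cutter above 1.1 m/s).
It fails at once if a bystander on the bench (pencil, came offcut, a nugget, the pliers) was pushed more than 30 mm (distance of any of pencil, came_offcut, nugget_a, nugget_b, running_pliers from where it was at the start of the episode above 0.03 m).
It also fails if it takes over 72 s, if anything falls off the work surface, if the arm or the gripper's body presses on something with over 40 N, if the wrist force passes 120 N, or if a joint passes its speed limit or range.

### The arm

A 6-joint arm with a two-finger parallel gripper is mounted at the origin on a cart in front of the work surface, level with it; the furniture and walls round the work are solid. World frame = base frame: x ahead of the robot, y to its left, z up, the work surface at z = 0. Lengths are in mm, angles in rad, forces in N, time in s.
With the tool pointing down it reaches from about 300 to 825 mm from the base axis. Payload 5.4 kg.
Tool frame: the origin (TCP) lies between the finger pads; the fingertips stand 19 mm ahead of it and the grasp point (between the pads) is the TCP; y points along the fingers, z is the direction in which the jaws open and shut, and the axes are right-handed (so a half turn about y gives the same grasp; the last joint's range is limited). The gripper opens to 92 mm and grips with 3 to 60 N. Pads are 20 mm wide; open, the fingers measure 128 mm over their backs; the gripper's body (75 mm by 189 mm) begins 69 mm behind the grasp point.
Start: joints at [-1.476, 0.158, 1.597, -0, 1.386, -0.21], TCP at [172.535, -548.487, 197.601] pointing down, gripper open.
Joint ranges: [-2.91, 2.91], [-0.94, 2.29], [0.18, 2.7], [-1.29, 4.43], [0.17, 2.64], [-3, 3]. Speed limits (rad/s): [2.57, 2.57, 3.14, 3.14, 3.14, 3.14].

### API

Orientations are given as [roll, pitch, yaw] about the fixed x, y, z axes, in that order (R = Rz(yaw) Ry(pitch) Rx(roll)).
In Python, from plant import state, capture, finish_job gives the robot as it stands.
- The arm moves only by the tool carry_out, never from a script. Its argument "commands" is a list of rows, each an object of numbers: "dx", "dy", "dz": the shift along the tool's x, y, z in mm; "ax", "ay", "az": the turn, a rotation vector about the tool's x, y, z in degrees. A call has 1 to 10 rows; each row shifts and turns the commanded pose from where the row before left it, along the tool's axes as they then stand; what a row does not reach is not made up. A row lasts 1/8 s, in which the tool goes at most 62.5 mm and 10.7 degrees, less where a joint would pass 70% of its speed; a pose out of reach is approached as far as the arm can. A call with a gripper value outside its range is refused whole. "fingers" is the opening in per cent of the stroke, from 0 (shut) to 100 (fully open), set as the call begins (left out, the last holds). The fingers move at their own pace and stop on an object; the grip force is fixed at half the most. Time passes only in rows, so rows that do not move let the fingers close. It gives the time, the measured TCP pose, the force and the opening at its end, in the units of the state.
- state(): the state, without advancing time (a new reading comes with each control period).
- capture(name): name is "scene" or "top" or "wrist"; returns a dict with "img" (480x640x3 uint8, red, green, blue), "mtx" (3x3 intrinsics, pixels), "distortion" ([k1, k2, p1, p2, k3] as OpenCV has them; the pictures are not rectified), "T" (4x4, takes a point from camera to world coordinates). Camera axes: x right, y down, z forward; pixel columns grow to the right and rows downward; lengths in mm; the calibration is good to about 2 mm. A picture is of the moment at which its call begins. There is no depth.
- finish_job(): hands the job in, once; it reports no verdict.
The state is a dict: "time": time; "q": joint angles; "qvel": joint speeds; "effort": joint torques, N m; "ee_pos": TCP position; "ee_rot": TCP orientation; "force": force on the tool from outside, world axes, zero at the start; "ft_torque": the same for the moment, N m; "width": finger opening in mm.
Only numpy, scipy, OpenCV 4.12 (cv2) and the standard library are available. Lean on these libraries where they do the work, as an engineer would, in place of code of your own. Each camera call takes 0.05 s, during which the arm holds its last target.

## Working session

There is one attempt and no reset: what is moved stays moved. The work goes in short steps, Python scripts to look and compute and a tool call to move; the robot and the scene stay as the last step left them, time stands still between calls to the robot, and variables do not carry over. Pictures are saved under pics/ and viewed, and the job is handed in when it is done.

Besides the shell and the picture viewer there is one more tool, called after "Call:" as a command line: name --argument value ..., lists and objects as JSON in quotes. carry_out: Moves the arm, as the interface text tells. Its arguments: {"type":"object","properties":{"commands":{"type":"array","items":{"type":"object","properties":{"dx":{"type":"number"},"dy":{"type":"number"},"dz":{"type":"number"},"ax":{"type":"number"},"ay":{"type":"number"},"az":{"type":"number"}}}},"fingers":{"type":"number"}},"required":["commands"]}

```bash
ls; mkdir -p pics; cat > h.py <<'E'
import numpy as np, cv2
from plant import state, capture
from scipy.spatial.transform import Rotation as R
def snap(n,f):
    c=capture(n); cv2.imwrite(f'pics/{f}.png',c['img'][:,:,::-1]); np.savez(f'pics/{f}.npz',mtx=c['mtx'],d=c['distortion'],T=c['T']); return c
def load(f):
    return np.load(f'pics/{f}.npz')
def ray(f,u,v):
    c=load(f); p=cv2.undistortPoints(np.array([[[u,v]]],float),np.array(c['mtx']),np.array(c['d'],float))[0,0]
    T=c['T']; return T[:3,3],T[:3,:3]@np.array([p[0],p[1],1])
def onz(f,u,v,z):
    o,d=ray(f,u,v); return o+d*(z-o[2])/d[2]
def proj(f,P):
    c=load(f);T=np.linalg.inv(c['T']); P=np.atleast_2d(np.array(P,float))
    return cv2.projectPoints(P,cv2.Rodrigues(T[:3,:3])[0],T[:3,3],np.array(c['mtx']),np.array(c['d'],float))[0][:,0]
def crop(f,x0,y0,x1,y1,k,out):
    i=cv2.imread(f'pics/{f}.png')[y0:y1,x0:x1]; cv2.imwrite(f'pics/{out}.png',cv2.resize(i,None,fx=k,fy=k,interpolation=cv2.INTER_CUBIC))
def tri(obs):
    A=np.zeros((3,3));b=np.zeros(3)
    for f,u,v in obs:
        o,d=ray(f,u,v);d=d/np.linalg.norm(d);M=np.eye(3)-np.outer(d,d);A+=M;b+=M@o
    return np.linalg.solve(A,b)
E
python3 - <<'E'
from h import *
s=state(); print(s); 
for n in('scene','top','wrist'):
    c=snap(n,n+'0'); print(n,c['T'].round(2).tolist())
print(R.from_euler('xyz',s['ee_rot']).as_matrix().round(3))
E
```

```text
pics
{'time': 0.0, 'q': array([-1.47611541e+00,  1.59067298e-01,  1.59822727e+00, -2.34734542e-05,
        1.38620560e+00, -2.10097996e-01]), 'qvel': array([-0.00097664,  0.00113232, -0.00056239,  0.00173766,  0.00126651,
        0.00084378]), 'effort': array([-3.23298213e-03, -3.85579991e+01, -3.22106302e+01,  6.99429028e-02,
        3.78761545e-02, -1.35187029e-04]), 'ee_pos': array([ 172.45638965, -547.83230701,  196.61120012]), 'ee_rot': array([-1.57266670e+00,  3.75263039e-04, -2.83680977e+00]), 'force': array([-0.23500859, -0.51262027,  0.47713966]), 'ft_torque': array([ 0.01238425, -0.03405927, -0.03493812]), 'width': 92.03904753875685}
scene [[-0.65, -0.54, 0.54, 50.9], [-0.76, 0.47, -0.44, 203.44], [-0.02, -0.7, -0.71, 703.06], [0.0, 0.0, 0.0, 1.0]]
top [[-0.01, -1.0, 0.07, 440.62], [-1.0, 0.01, 0.03, -183.36], [-0.03, -0.07, -1.0, 960.86], [0.0, 0.0, 0.0, 1.0]]
wrist [[0.3, -0.92, -0.25, 242.91], [-0.95, -0.29, -0.08, -526.35], [-0.0, 0.26, -0.96, 383.83], [0.0, 0.0, 0.0, 1.0]]
[[-0.954 -0.     0.3  ]
 [-0.3    0.002 -0.954]
 [-0.    -1.    -0.002]]
```

View pics/scene0.png

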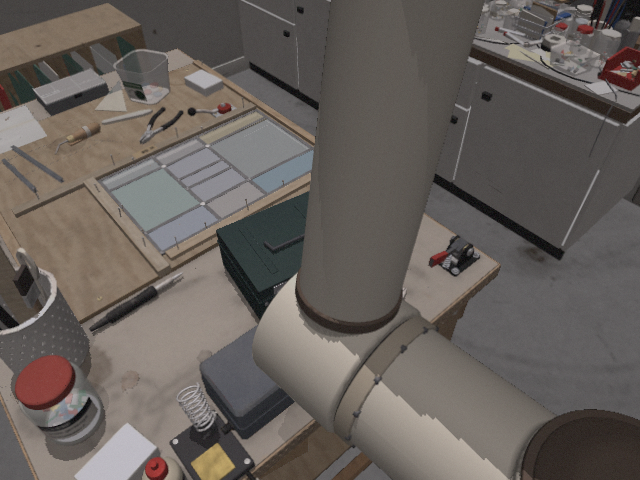

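View pics/top0.png

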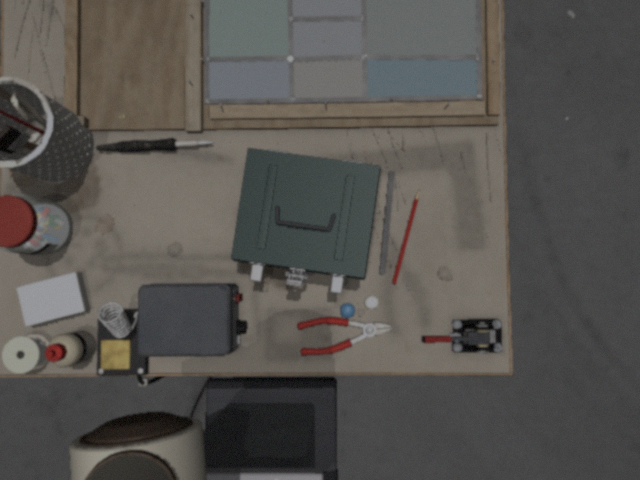

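View pics/wrist0.png

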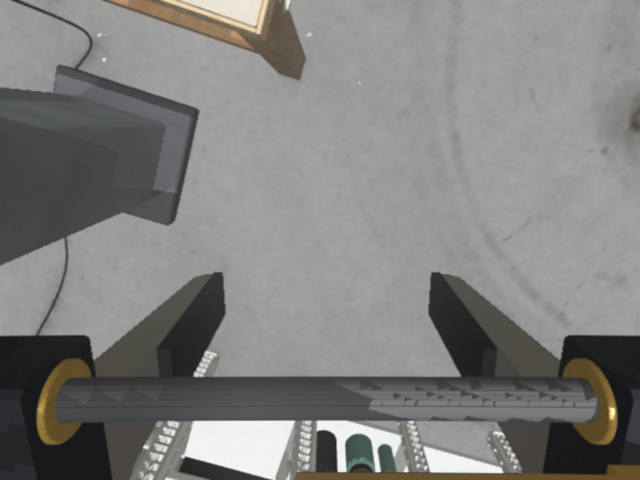

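The top view shows the case lid with corners near (247,150), (380,164), (366,278) and (234,262). The tabs are at about (257,271) and (337,283), and the latch at (296,277). I'll enlarge this.

```bash
python3 - <<'E'
from h import *
crop('top0',220,135,400,300,4.4,'top0c')
print([onz('top0',u,v,96).round(1) for u,v in((247,150),(380,164),(366,278),(234,262))])
E
```

```text
[array([626.1, -56.3,  96. ]), array([ 603.6, -244.8,   96. ]), array([ 443.2, -223.2,   96. ]), array([467., -38.,  96.])]
```

View pics/top0c.png

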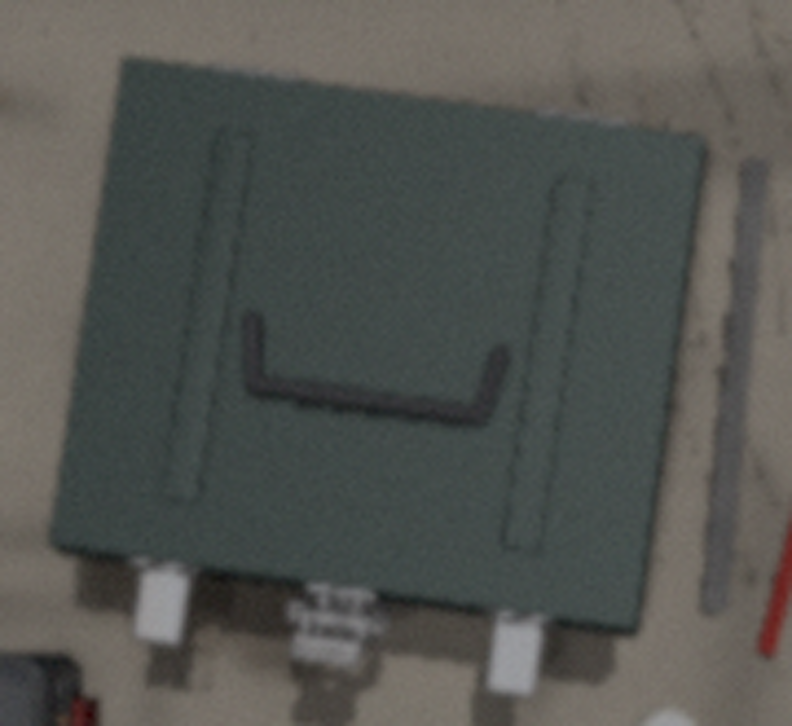

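```bash
cat >> h.py <<'E'
def cpose():
    px=np.array([(123,58),(707,137),(636,634),(54,545)])/4.4+[220,135]
    W=np.array([onz('top0',u,v,96)[:2] for u,v in px]); C=np.array([(80,95),(80,-95),(-80,-95),(-80,95)],float)
    w=W.mean(0);A=W-w
    th=np.arctan2((C[:,0]*A[:,1]-C[:,1]*A[:,0]).sum(),(C*A).sum())
    return w,th,W
w,th,W=cpose()
Rc=np.array([[np.cos(th),-np.sin(th),0],[np.sin(th),np.cos(th),0],[0,0,1]])
c2w=lambda P:(np.atleast_2d(P)@Rc.T)+[w[0],w[1],0]
w2c=lambda P:(np.atleast_2d(P)-[w[0],w[1],0])@Rc
E
python3 - <<'E'
from h import *
print(w,th,w2c(np.c_[W,[96]*4]).round(1))
pts={'end':(-80-19,0,115),'tabL':(-96,58,78),'tabLtip':(-106,58,78),'tabR':(-96,-58,78),'piv':(-93,0,84)}
for k,p in pts.items(): print(k,c2w(p).round(1),proj('top0',c2w(p)).round(1), ((proj('top0',c2w(p))-[220,135])*4.4).round())
for n,u,v,z in (('nugA',347,310,5),('nugB',372,302,5),('plL',300,325,7),('plJ',388,327,7),('boxTR',240,284,60),('boxBR',238,352,60),('came',383,270,5),('came2',391,175,5)): print(n,onz('top0',u,v,z).round(),w2c(onz('top0',u,v,z)).round())
E
```

```text
[ 535.60872863 -140.0211669 ] -0.15070421876633225 [[ 79.7  95.4  96. ]
 [ 80.1 -94.7  96. ]
 [-80.7 -94.3  96. ]
 [-79.2  93.6  96. ]]
end [[ 437.7 -125.2  115. ]] [[295.  282.4]] [[330. 649.]]
tabL [[449.4 -68.3  78. ]] [[257.1 274.5]] [[163. 614.]]
tabLtip [[439.5 -66.8  78. ]] [[256.  281.4]] [[159. 644.]]
tabR [[ 432. -183.   78.]] [[337.2 286.1]] [[516. 665.]]
piv [[ 443.7 -126.1   84. ]] [[297.1 278.2]] [[339. 630.]]
nugA [ 395. -198.    5.] [[-131.  -78.    5.]]
nugB [ 407. -236.    5.] [[-113. -114.    5.]]
plL [ 372. -125.    7.] [[-164.  -10.    7.]]
plJ [ 369. -260.    7.] [[-147. -144.    7.]]
boxTR [436. -41.  60.] [[-114.   83.   60.]]
boxBR [338. -38.  60.] [[-211.   71.   60.]]
came [ 456. -254.    5.] [[ -62. -124.    5.]]
came2 [ 603. -268.    5.] [[  86. -116.    5.]]
```

```bash
cat >> h.py <<'E'
# tool rotation: jaws (z) along -case y, x along -case x; tilt a = fingers pointing forward by a (deg)
def tool_R(tilt=0,yaw=0):
    # base: y down, z=-case y, x = y cross z
    y=np.array([0,0,-1.]); z=Rc@np.array([0,-1,0.]); x=np.cross(y,z)
    B=np.c_[x,y,z]
    return R.from_rotvec(z*np.radians(tilt))*R.from_matrix(B)
def rel(Rt,pw,cur=None):
    s=state(); R0=R.from_euler('xyz',s['ee_rot']); 
    rv=(R0.inv()*Rt).as_rotvec(degrees=True)
    d=np.array(pw).ravel()-s['ee_pos']
    return dict(rv=rv.round(2),d_tool_now=R0.inv().apply(d).round(1),d_tool_goal=Rt.inv().apply(d).round(1))
def st():
    s=state(); R0=R.from_euler('xyz',s['ee_rot']);M=R0.as_matrix()
    print('t',round(s['time'],2),'tcp_c',w2c(s['ee_pos']).round(1),'ydir_c',(Rc.T@M[:,1]).round(3),'z_c',(Rc.T@M[:,2]).round(3),'F_c',(Rc.T@s['force']).round(2),'q',s['q'].round(3),'w',round(s['width'],1))
E
python3 - <<'E'
from h import *
Rt=tool_R(); print(Rt.as_matrix().round(3)); print(rel(Rt,c2w((-70,0,185))))
# tip tilt direction check
print((Rc.T@tool_R(20).as_matrix()[:,1]).round(3)); st()
E
```

```text
[[-0.989  0.    -0.15 ]
 [ 0.15  -0.    -0.989]
 [ 0.    -1.     0.   ]]
{'rv': array([ 0.09, 26.1 ,  0.  ]), 'd_tool_now': array([-405.9,   12.4, -311. ]), 'd_tool_goal': array([-227.8,   11.8, -457.9])}
[ 0.342  0.    -0.94 ]
t 0.15 tcp_c [[-297.8 -457.9  196.8]] ydir_c [-0.     0.001 -1.   ] z_c [ 0.44  -0.898 -0.001] F_c [-0.27  0.17 -0.85] q [-1.476  0.159  1.598  0.     1.386 -0.21 ] w 91.8
```

Call:
carry_out --commands '[{"ay":8.7},{"ay":8.7},{"ay":8.7},{"dx":-25,"dz":-50},{"dx":-25,"dz":-50},{"dx":-25,"dz":-50},{"dx":-25,"dz":-50},{"dx":-25,"dz":-50},{"dx":-25,"dz":-50},{"dx":-25,"dz":-50}]' --fingers 0

```text
validation failed for argument at $.co...
```

Call:
carry_out --commands '[{"dx":-25,"dz":-54},{"dx":-28,"dz":-54},{"dy":0},{"dy":0}]'

```text
validation failed for argument at $.co...
```

```bash
python3 - <<'E'
from h import *
st(); snap('wrist','w1'); snap('scene','s1');print(rel(tool_R(),c2w((-75,0,121))))
E
```

```text
t 0.15 tcp_c [[-297.8 -457.9  196.8]] ydir_c [-0.     0.001 -1.   ] z_c [ 0.44  -0.898 -0.001] F_c [-0.27  0.17 -0.85] q [-1.476  0.159  1.598  0.     1.386 -0.21 ] w 91.8
{'rv': array([ 0.05, 26.1 ,  0.  ]), 'd_tool_now': array([-401.5,   76.5, -313.3]), 'd_tool_goal': array([-222.7,   76.1, -458. ])}
```

View pics/w1.png

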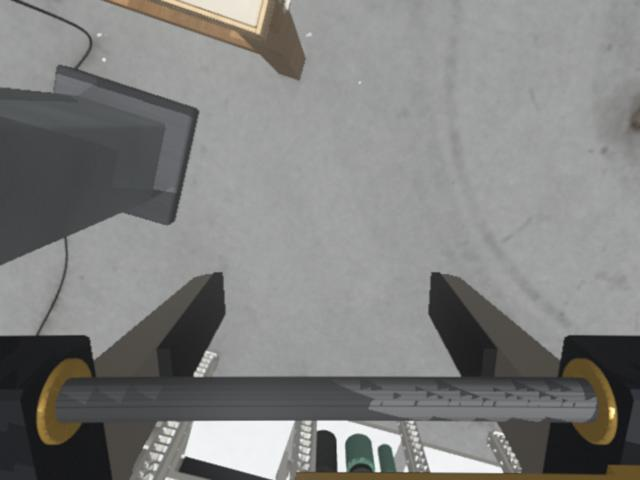

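View pics/s1.png

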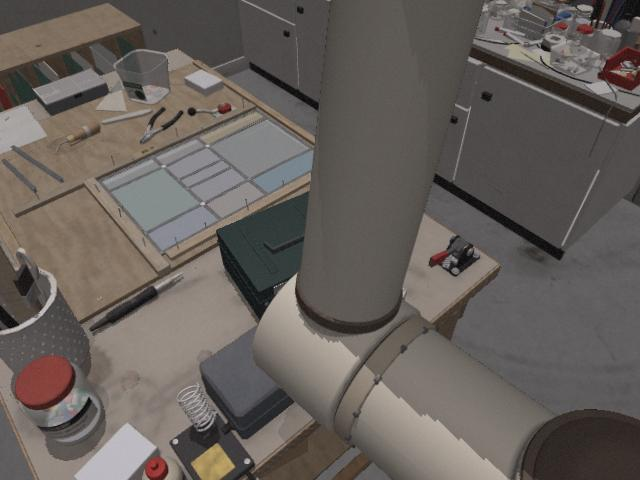

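The move was refused, so the arm and scene are unchanged. It may want all six keys in each row.

Call:
carry_out --commands '[{"dx":0,"dy":0,"dz":0,"ax":0,"ay":8.7,"az":0},{"dx":0,"dy":0,"dz":0,"ax":0,"ay":8.7,"az":0},{"dx":0,"dy":0,"dz":0,"ax":0,"ay":8.7,"az":0},{"dx":-25,"dy":0,"dz":-50,"ax":0,"ay":0,"az":0},{"dx":-25,"dy":0,"dz":-50,"ax":0,"ay":0,"az":0},{"dx":-25,"dy":0,"dz":-50,"ax":0,"ay":0,"az":0}]' --fingers 0

```text
time: 1.0
ee_pos: [269.9, -410.0, 197.5]
ee_rot: [-1.571, 0.0, 2.99]
force: [1.2, -1.2, 0.8]
width: 34.3
```

Call:
carry_out --commands '[{"dx":-25,"dy":0,"dz":-51,"ax":0,"ay":0,"az":0},{"dx":-25,"dy":0,"dz":-51,"ax":0,"ay":0,"az":0},{"dx":-25,"dy":0,"dz":-51,"ax":0,"ay":0,"az":0},{"dx":-25,"dy":0,"dz":-51,"ax":0,"ay":0,"az":0},{"dx":-25,"dy":0,"dz":-52,"ax":0,"ay":0,"az":0},{"dx":-25,"dy":0,"dz":-52,"ax":0,"ay":0,"az":0},{"dx":0,"dy":0,"dz":0,"ax":0,"ay":0,"az":0}]'

```text
time: 1.88
ee_pos: [464.9, -126.4, 197.5]
ee_rot: [-1.571, -0.0, 2.997]
force: [-0.2, -0.9, -0.7]
width: 0.1
```

```bash
python3 - <<'E'
from h import *
st(); snap('wrist','w1'); snap('scene','s1');print(rel(tool_R(),c2w((-75,0,121))))
E
```

```text
t 1.88 tcp_c [[-72.    2.9 197.5]] ydir_c [-0.     0.001 -1.   ] z_c [ 0.006 -1.    -0.001] F_c [-0.09 -0.93 -0.7 ] q [-5.170e-01 -8.800e-02  1.850e+00  1.000e-03  1.380e+00  1.198e+00] w 0.1
{'rv': array([-0.03,  0.08,  0.03]), 'd_tool_now': array([ 2.2, 76.5, -0.4]), 'd_tool_goal': array([ 2.2, 76.5, -0.3])}
```

View pics/w1.png

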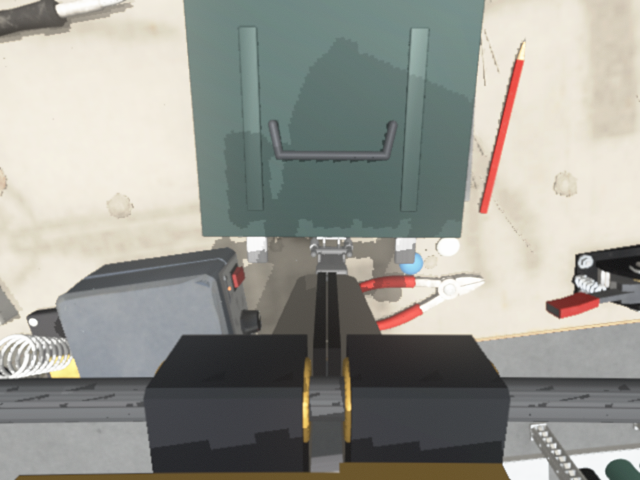

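View pics/s1.png

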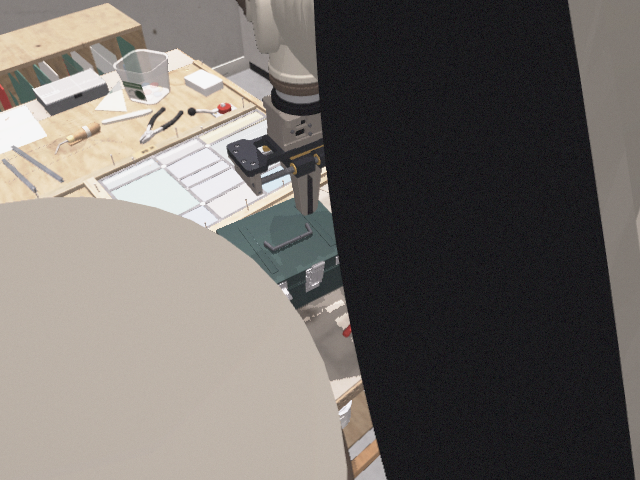

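```bash
python3 - <<'E'
from h import *
crop('w1',240,210,440,330,4,'w1c')
for p in [(-99,11,122),(-99,-11,122),(-93,0,122),(-80,95,96),(-80,-95,96),(-72,3,178),(-106,58,78),(-106,-58,78)]:
    q=proj('w1',c2w(p))[0]; print(p,q.round(1),((q-[240,210])*4).round())
E
```

```text
(-99, 11, 122) [313.8 274.2] [295. 257.]
(-99, -11, 122) [346.  274.4] [424. 257.]
(-93, 0, 122) [330. 266.] [360. 224.]
(-80, 95, 96) [200.1 236.3] [-160.  105.]
(-80, -95, 96) [459.6 238. ] [879. 112.]
(-72, 3, 178) [325.5 264.6] [342. 219.]
(-106, 58, 78) [256.2 262.1] [ 65. 208.]
(-106, -58, 78) [402.6 263. ] [651. 212.]
```

View pics/w1c.png

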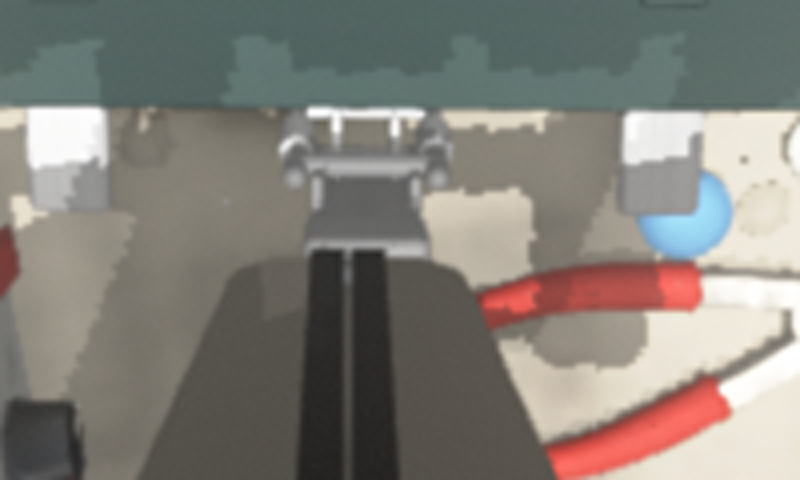

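Call:
carry_out --commands '[{"dx":0,"dy":26,"dz":1,"ax":0,"ay":0,"az":0},{"dx":0,"dy":26,"dz":1,"ax":0,"ay":0,"az":0},{"dx":0,"dy":20,"dz":1,"ax":0,"ay":0,"az":0},{"dx":0,"dy":5,"dz":0,"ax":0,"ay":0,"az":0},{"dx":0,"dy":0,"dz":0,"ax":0,"ay":0,"az":0}]'

```text
time: 2.6
ee_pos: [463.0, -133.4, 120.9]
ee_rot: [-1.571, 0.0, 2.989]
force: [-0.3, 0.4, 0.9]
width: 0.3
```

```bash
python3 - <<'E'
from h import *
st()
E
```

```text
t 2.6 tcp_c [[-72.8  -4.3 120.9]] ydir_c [ 0. -0. -1.] z_c [-0.002 -1.     0.   ] F_c [-0.31  0.34  0.86] q [-0.532 -0.011  1.933 -0.     1.219  1.191] w 0.3
```

Call:
carry_out --commands '[{"dx":8,"dy":0,"dz":-1,"ax":0,"ay":0,"az":0},{"dx":8,"dy":0,"dz":-1,"ax":0,"ay":0,"az":0},{"dx":8,"dy":0,"dz":-1,"ax":0,"ay":0,"az":0},{"dx":8,"dy":0,"dz":-1,"ax":0,"ay":0,"az":0}]'

```text
time: 3.1
ee_pos: [431.7, -123.5, 120.8]
ee_rot: [-1.571, 0.0, 2.991]
force: [-0.7, -0.1, 0.2]
width: 0.5
```

```bash
python3 - <<'E'
from h import *
st()
E
```

```text
t 3.1 tcp_c [[-105.2    0.8  120.8]] ydir_c [ 0. -0. -1.] z_c [ 0. -1.  0.] F_c [-0.64 -0.23  0.24] q [-0.549 -0.101  2.02  -0.     1.222  1.173] w 0.5
```

Call:
carry_out --commands '[{"dx":8,"dy":0,"dz":0,"ax":0,"ay":0,"az":0},{"dx":4,"dy":0,"dz":0,"ax":0,"ay":0,"az":0},{"dx":0,"dy":0,"dz":0,"ax":0,"ay":0,"az":0}]'

```text
time: 3.48
ee_pos: [420.3, -121.9, 120.7]
ee_rot: [-1.571, 0.0, 2.991]
force: [-0.3, 0.2, 0.0]
width: 0.3
```

```bash
python3 - <<'E'
from h import *
st(); snap('wrist','w2'); crop('w2',240,200,440,340,4,'w2c')
E
```

```text
t 3.48 tcp_c [[-116.8    0.6  120.7]] ydir_c [ 0. -0. -1.] z_c [-0. -1.  0.] F_c [-0.34  0.15  0.04] q [-0.56  -0.134  2.05   0.     1.226  1.162] w 0.3
```

View pics/w2c.png

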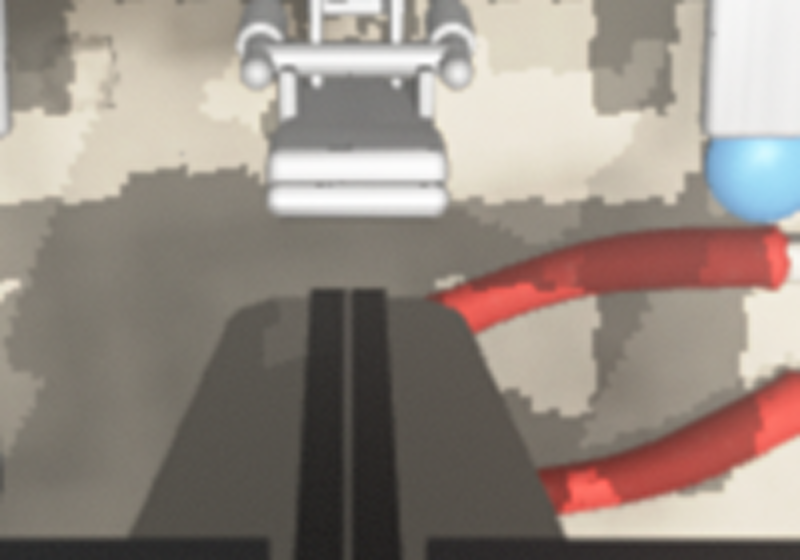

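```bash
python3 - <<'E'
from h import *
print(load('w2')['T'].round(2))
for a in (0,.3,.6,1,1.3,1.6,2,2.9):
    out=[]
    for l in (31,39):
        s,c=np.sin(a),np.cos(a); x=-93-(l*s+6*c); z=84+l*c-6*s
        q=proj('w2',c2w((x,11,z)))[0]; out.append(((q-[240,200])*4).round().tolist()+[round(x),round(z)])
    print(a,out)
E
```

```text
[[-1.5000e-01 -9.5000e-01 -2.6000e-01  4.9320e+02]
 [-9.9000e-01  1.4000e-01  4.0000e-02 -1.3342e+02]
 [-0.0000e+00  2.6000e-01 -9.6000e-01  3.0773e+02]
 [ 0.0000e+00  0.0000e+00  0.0000e+00  1.0000e+00]]
0 [[258.0, 160.0, -99, 115], [254.0, 179.0, -99, 123]]
0.3 [[260.0, 220.0, -108, 112], [257.0, 259.0, -110, 119]]
0.6 [[263.0, 262.0, -115, 106], [261.0, 313.0, -120, 113]]
1 [[268.0, 283.0, -122, 96], [267.0, 341.0, -129, 100]]
1.3 [[271.0, 275.0, -124, 87], [271.0, 330.0, -132, 89]]
1.6 [[273.0, 248.0, -124, 77], [274.0, 298.0, -132, 77]]
2 [[276.0, 193.0, -119, 66], [278.0, 230.0, -126, 62]]
2.9 [[278.0, 23.0, -95, 52], [280.0, 25.0, -97, 45]]
```

View pics/w2.png

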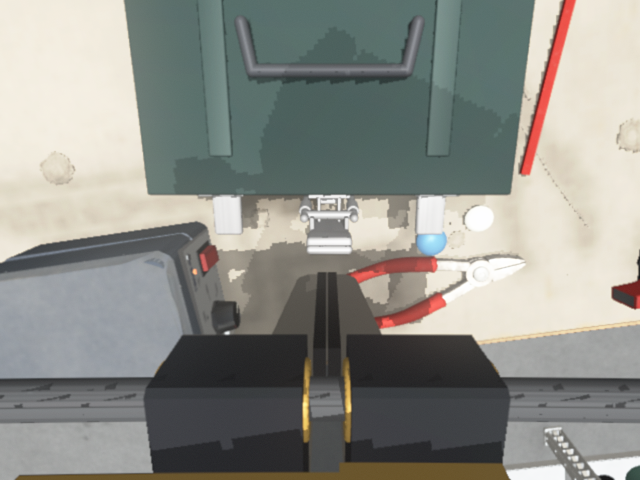

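```bash
python3 - <<'E'
from h import *
for x,z in [(-99,123),(-99,115),(-132,80),(-126,62),(-120,66),(-115,55),(-97,45)]:
    q=(proj('w2',c2w([(x,11,z),(x,-11,z)]))-[240,200])*4; print(x,z,q.round(0).tolist(),(q[1]-q[0])[0].round())
q=(proj('w1',c2w([(-97,11,122),(-97,-11,122)]))-[240,210])*4; print(q)
E
```

```text
-99 123 [[254.0, 179.0], [441.0, 179.0]] 186.0
-99 115 [[258.0, 160.0], [437.0, 160.0]] 179.0
-132 80 [[273.0, 307.0], [421.0, 307.0]] 148.0
-126 62 [[278.0, 230.0], [417.0, 230.0]] 139.0
-120 66 [[276.0, 201.0], [418.0, 202.0]] 142.0
-115 55 [[279.0, 151.0], [416.0, 151.0]] 137.0
-97 45 [[280.0, 28.0], [414.0, 28.0]] 134.0
[[295.26528739 245.6228871 ]
 [424.06384774 246.47398218]]
```

```bash
python3 - <<'E'
from h import *
print((proj('w2',c2w([(-127,0,102),(-117,0,102),(-107,0,102)]))-[240,200])*4)
snap('scene','s2'); snap('top','t2'); crop('t2',220,230,400,330,4.4,'t2c')
print(proj('s2',c2w([(-105,0,118),(-93,0,84),(-117,0,102)])).round())
crop('s2',230,180,400,330,4.4,'s2c')
E
```

```text
[[347.35950785 332.14721927]
 [347.39790156 262.14859025]
 [347.43735795 190.4665172 ]]
[[320. 268.]
 [316. 277.]
 [324. 279.]]
```

View pics/s2c.png

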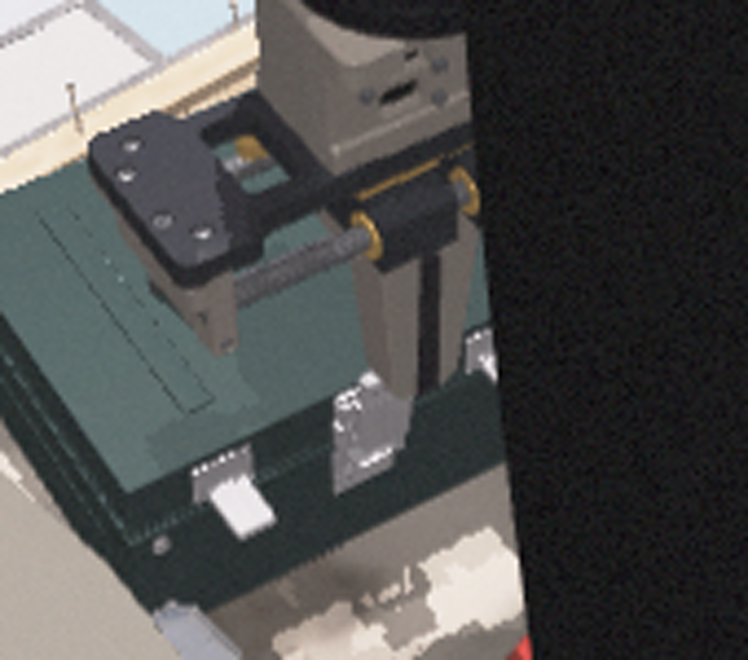

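View pics/t2c.png

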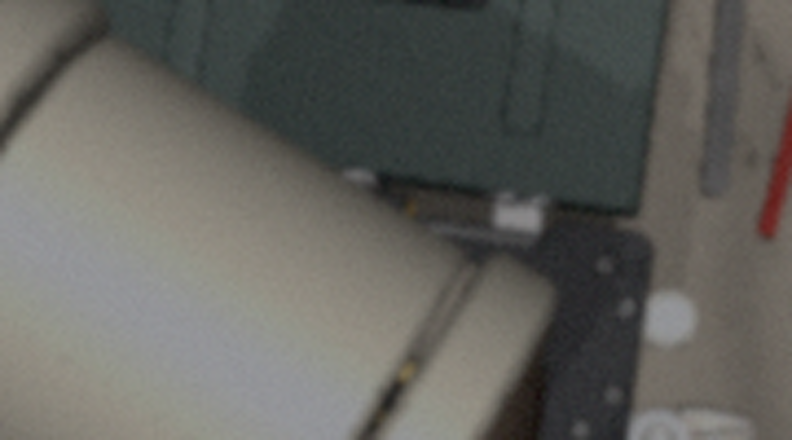

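```bash
python3 - <<'E'
from h import *
p=tri([('w2',327,272.5),('s2',325,270)]); print(w2c(p))
p=tri([('w2',240+268/4,200+213/4),('s2',230+392/4.4,180+490/4.4)]); print(w2c(p),proj('w2',p),proj('s2',p))
for x,z in((-99,122),(-105,120),(-120,110),(-130,80)): print(x,z,((proj('s2',c2w([(x,11,z),(x,-11,z)]))-[230,180])*4.4).round().tolist())
crop('s2',290,240,350,300,13,'s2d')
crop('w2',290,180,370,300,6,'w2d')
E
```

```text
[[-114.59902572   -1.43456907  120.49732021]]
[[-117.64347844   10.75591832   80.25987286]] [[308.4373946  253.93534273]] [[318.50109774 291.45954237]]
-99 122 [[359.0, 380.0], [413.0, 354.0]]
-105 120 [[368.0, 395.0], [422.0, 369.0]]
-120 110 [[392.0, 442.0], [445.0, 415.0]]
-130 80 [[408.0, 515.0], [460.0, 488.0]]
```

View pics/s2d.png

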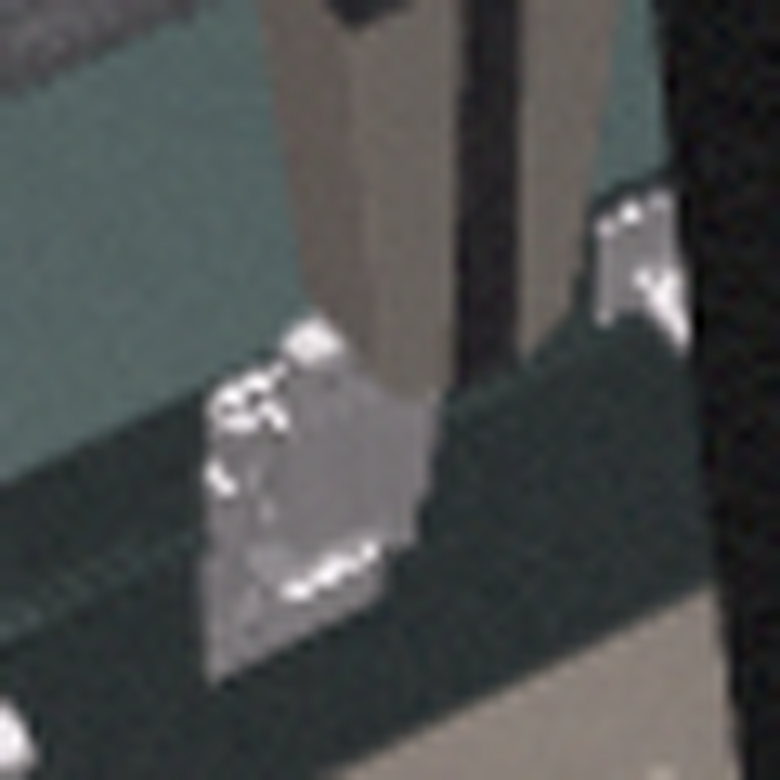

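View pics/w2d.png

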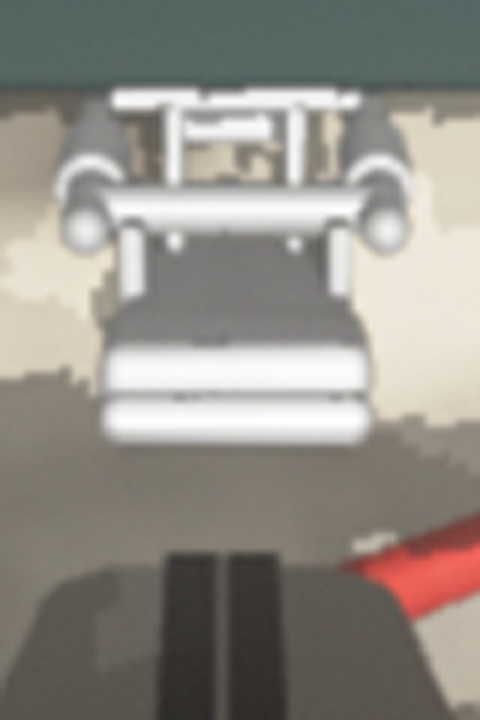

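Call:
carry_out --commands '[{"dx":0,"dy":7,"dz":0,"ax":0,"ay":0,"az":0},{"dx":0,"dy":7,"dz":0,"ax":0,"ay":0,"az":0},{"dx":0,"dy":0,"dz":0,"ax":0,"ay":0,"az":0}]'

```text
time: 4.0
ee_pos: [419.7, -121.4, 105.6]
ee_rot: [-1.572, -0.002, 2.991]
force: [-0.2, 0.3, -0.6]
width: 0.6
```

```bash
python3 - <<'E'
from h import *
st(); snap('wrist','w3'); crop('w3',240,180,440,330,4,'w3c')
E
```

```text
t 4.0 tcp_c [[-117.4    1.   105.6]] ydir_c [-0.002  0.001 -1.   ] z_c [-0.    -1.    -0.001] F_c [-0.23  0.31 -0.58] q [-0.56  -0.113  2.063  0.     1.194  1.162] w 0.6
```

View pics/w3c.png

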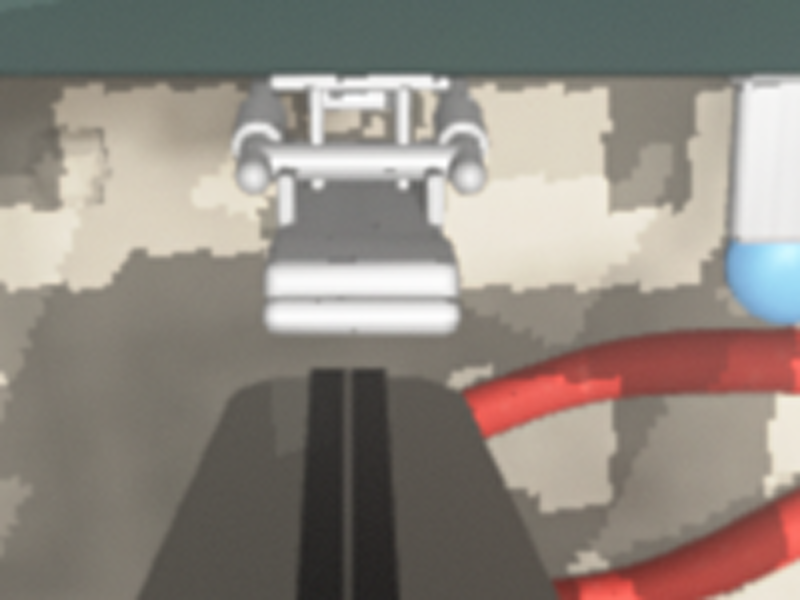

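```bash
python3 - <<'E'
from h import *
crop('s1',285,240,345,300,8,'a'); snap('scene','s3'); crop('s3',285,240,345,300,8,'b')
a=cv2.imread('pics/a.png');b=cv2.imread('pics/b.png'); cv2.imwrite('pics/ab.png',np.hstack([a[:,:395],b[:,:395]]))
for a in (0,.15,.3,1.6,1.9,2.2,2.9):
    s,c=np.sin(a),np.cos(a)
    print(a,[((proj(f,c2w([(-93-(l*s+6*c),0,84+l*c-6*s)]))[0]-o)*k).round().tolist() for f,o,k in (('w2',[240,200],4),('w3',[240,180],4),('s3',[285,240],8)) for l in (0,39)])
E
```

```text
0 [[347.0, 98.0], [348.0, 179.0], [350.0, 202.0], [351.0, 294.0], [263.0, 314.0], [262.0, 184.0]]
0.15 [[347.0, 96.0], [348.0, 221.0], [350.0, 199.0], [351.0, 340.0], [263.0, 316.0], [278.0, 208.0]]
0.3 [[347.0, 93.0], [348.0, 259.0], [350.0, 196.0], [351.0, 379.0], [263.0, 319.0], [293.0, 234.0]]
1.6 [[347.0, 46.0], [347.0, 298.0], [350.0, 146.0], [350.0, 412.0], [247.0, 313.0], [354.0, 448.0]]
1.9 [[347.0, 35.0], [347.0, 249.0], [350.0, 133.0], [350.0, 359.0], [242.0, 306.0], [343.0, 469.0]]
2.2 [[347.0, 25.0], [347.0, 189.0], [350.0, 123.0], [350.0, 294.0], [238.0, 298.0], [323.0, 474.0]]
2.9 [[347.0, 14.0], [347.0, 25.0], [351.0, 111.0], [350.0, 120.0], [232.0, 280.0], [258.0, 428.0]]
```

View pics/ab.png

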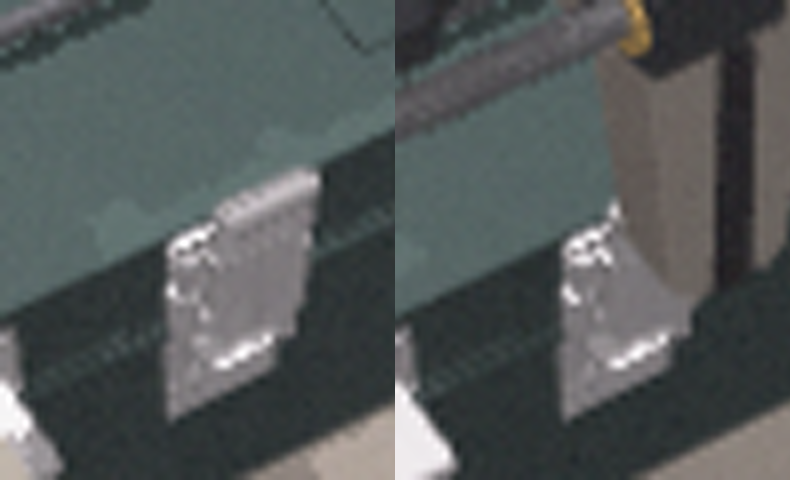

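```bash
python3 - <<'E'
from h import *
p=tri([('w3',327,272.5),('s3',328.5,277)]); print(w2c(p),proj('w3',p),proj('s3',p))
print(proj('s3',c2w([(-117,0,105.6),(-117,0,86.6)])),proj('w3',c2w([(-117,0,105.6),(-117,0,86.6)])))
# lever lip
print(w2c(tri([('s1',285+320/8,240+175/8),('w2',351.75,253.3)])),w2c(tri([('s1',285+217/8,240+215/8),('w2',307,253.3)])))
print(w2c(tri([('w3',354.75,263),('w2',351.75,253.3)])))
E
```

```text
[[-116.85482734   -3.40931989  104.05211464]] [[334.54771024 275.97772677]] [[325.90397374 277.58900559]]
[[324.08811782 277.93462749]
 [324.08373016 285.71684249]] [[327.62499725 277.41065784]
 [327.57197533 264.23286426]]
[[-103.10601262  -11.27344091  122.78587864]] [[-102.33992398   10.56584513  124.11136258]]
[[-102.36143508  -11.638595    125.79075663]]
```

Comparing the two scene views, the lever is still upright. The fingertips triangulate at the TCP height, not 19 mm below it, so they passed over the lever. I'll go back behind the lever and descend in small steps, watching the force.

Call:
carry_out --commands '[{"dx":0,"dy":-20,"dz":0,"ax":0,"ay":0,"az":0},{"dx":0,"dy":-15,"dz":0,"ax":0,"ay":0,"az":0},{"dx":-24,"dy":0,"dz":1,"ax":0,"ay":0,"az":0},{"dx":-24,"dy":0,"dz":1,"ax":0,"ay":0,"az":0},{"dx":0,"dy":10,"dz":0,"ax":0,"ay":0,"az":0},{"dx":0,"dy":10,"dz":0,"ax":0,"ay":0,"az":0},{"dx":0,"dy":2,"dz":0,"ax":0,"ay":0,"az":0}]'

```text
time: 4.97
ee_pos: [466.0, -130.4, 118.1]
ee_rot: [-1.572, -0.003, 2.991]
force: [-0.1, -0.1, 0.5]
width: 0.7
```

Call:
carry_out --commands '[{"dx":0,"dy":3,"dz":0,"ax":0,"ay":0,"az":0}]'

```text
time: 5.1
ee_pos: [467.2, -130.9, 116.4]
ee_rot: [-1.571, -0.0, 2.991]
force: [-0.3, -0.3, -0.8]
width: 0.2
```

Call:
carry_out --commands '[{"dx":0,"dy":3,"dz":0,"ax":0,"ay":0,"az":0}]'

```text
time: 5.22
ee_pos: [467.5, -131.1, 113.7]
ee_rot: [-1.571, 0.0, 2.991]
force: [0.5, 0.1, 0.3]
width: 0.2
```

```bash
python3 - <<'E'
from h import *
st()
E
```

```text
t 5.22 tcp_c [[-68.6  -1.4 113.7]] ydir_c [ 0. -0. -1.] z_c [-0. -1.  0.] F_c [0.49 0.18 0.35] q [-0.523  0.008  1.93   0.     1.203  1.199] w 0.2
```

Call:
carry_out --commands '[{"dx":0,"dy":3,"dz":0,"ax":0,"ay":0,"az":0}]'

```text
time: 5.35
ee_pos: [467.6, -131.1, 110.6]
ee_rot: [-1.571, 0.0, 2.991]
force: [0.3, -0.4, 0.2]
width: 0.7
```

Call:
carry_out --commands '[{"dx":0,"dy":3,"dz":0,"ax":0,"ay":0,"az":0}]'

```text
time: 5.48
ee_pos: [467.6, -131.1, 107.5]
ee_rot: [-1.571, 0.0, 2.991]
force: [0.1, -0.0, 0.2]
width: 0.3
```

Call:
carry_out --commands '[{"dx":0,"dy":0,"dz":0,"ax":0,"ay":0,"az":0}]'

```text
time: 5.6
ee_pos: [467.4, -131.0, 107.3]
ee_rot: [-1.571, -0.0, 2.991]
force: [-0.2, -1.2, -0.4]
width: 0.3
```

```bash
python3 - <<'E'
from h import *
st();snap('scene','s4'); crop('s4',260,190,350,290,6,'a'); snap('wrist','w4')
E
```

```text
t 5.6 tcp_c [[-68.8  -1.3 107.3]] ydir_c [-0.  0. -1.] z_c [-0. -1. -0.] F_c [ 0.02 -1.19 -0.37] q [-0.523  0.017  1.935 -0.     1.19   1.199] w 0.3
```

View pics/a.png

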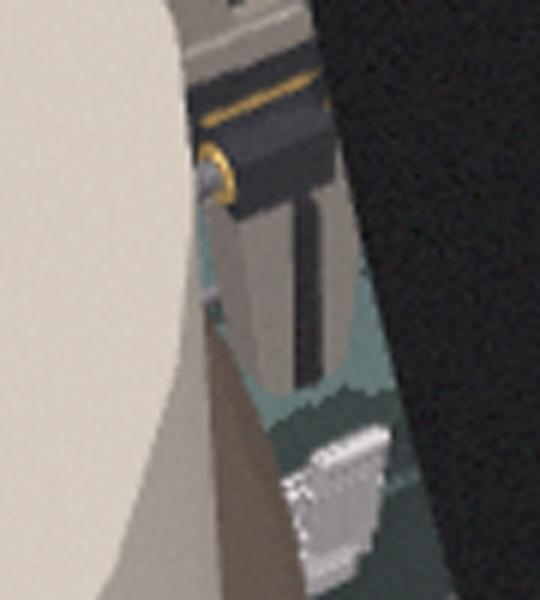

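View pics/w4.png

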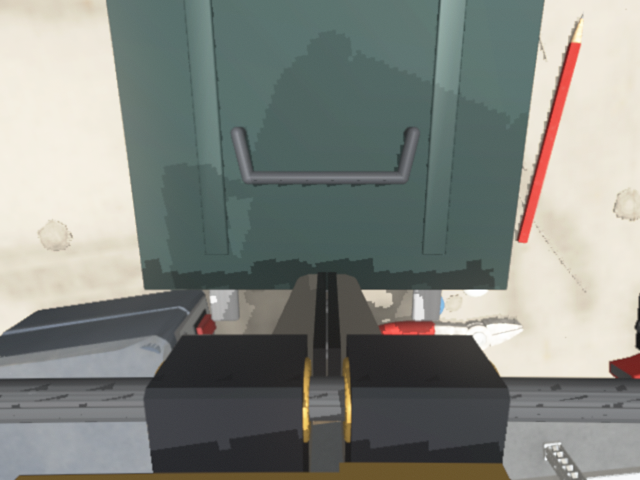

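```bash
python3 - <<'E'
from h import *
print(proj('s4',c2w([(-69,-1,107),(-69,-1,88),(-78,-1,107)])),proj('w4',c2w([(-69,-1,107),(-69,-1,88),(-78,-1,107)])))
E
```

```text
[[308.22469283 257.37387297]
 [308.48667245 265.23392687]
 [311.21177662 260.96006416]] [[324.96196508 278.28331527]
 [325.10509373 265.13359343]
 [324.97028563 295.26519265]]
```

Call:
carry_out --commands '[{"dx":0,"dy":3,"dz":0,"ax":0,"ay":0,"az":0}]'

```text
time: 5.82
ee_pos: [467.9, -131.2, 104.9]
ee_rot: [-1.57, 0.001, 2.991]
force: [-0.1, -0.8, 0.2]
width: -0.3
```

Call:
carry_out --commands '[{"dx":0,"dy":2,"dz":0,"ax":0,"ay":0,"az":0},{"dx":0,"dy":0,"dz":0,"ax":0,"ay":0,"az":0}]'

```text
time: 6.08
ee_pos: [467.4, -131.0, 102.3]
ee_rot: [-1.571, -0.001, 2.991]
force: [0.1, -0.9, -0.3]
width: 0.4
```

Call:
carry_out --commands '[{"dx":8,"dy":0,"dz":0,"ax":0,"ay":0,"az":0},{"dx":8,"dy":0,"dz":0,"ax":0,"ay":0,"az":0},{"dx":5,"dy":0,"dz":0,"ax":0,"ay":0,"az":0}]'

```text
time: 6.45
ee_pos: [447.4, -128.0, 102.9]
ee_rot: [-1.571, 0.003, 2.99]
force: [5.0, -0.6, -3.4]
width: 0.9
```

Call:
carry_out --commands '[{"dx":5,"dy":0,"dz":0,"ax":0,"ay":0,"az":0}]'

```text
time: 6.58
ee_pos: [442.6, -127.5, 103.5]
ee_rot: [-1.57, 0.003, 2.991]
force: [3.9, 0.1, -2.8]
width: 0.4
```

Call:
carry_out --commands '[{"dx":5,"dy":0,"dz":0,"ax":0,"ay":0,"az":0}]'

```text
time: 6.7
ee_pos: [437.0, -126.6, 102.8]
ee_rot: [-1.57, 0.001, 2.991]
force: [3.3, -0.4, -1.2]
width: 0.6
```

Call:
carry_out --commands '[{"dx":5,"dy":0,"dz":0,"ax":0,"ay":0,"az":0}]'

```text
time: 6.82
ee_pos: [431.3, -125.6, 102.7]
ee_rot: [-1.571, -0.001, 2.991]
force: [1.7, -0.3, 1.0]
width: 0.7
```

Call:
carry_out --commands '[{"dx":5,"dy":0,"dz":0,"ax":0,"ay":0,"az":0}]'

```text
time: 6.95
ee_pos: [426.4, -124.8, 102.6]
ee_rot: [-1.571, -0.001, 2.991]
force: [0.2, -0.7, 0.9]
width: 0.6
```

Call:
carry_out --commands '[{"dx":5,"dy":0,"dz":0,"ax":0,"ay":0,"az":0},{"dx":0,"dy":0,"dz":0,"ax":0,"ay":0,"az":0}]'

```text
time: 7.2
ee_pos: [421.6, -124.1, 102.7]
ee_rot: [-1.571, -0.001, 2.991]
force: [-0.3, 0.8, 4.6]
width: 0.4
```

```bash
python3 - <<'E'
from h import *
st();snap('scene','s5'); crop('s5',275,230,355,300,8,'a'); snap('wrist','w5'); crop('w5',230,180,430,330,4,'b')
E
```

```text
t 7.2 tcp_c [[-115.1   -1.3  102.7]] ydir_c [-0.001  0.    -1.   ] z_c [-0. -1. -0.] F_c [-0.45  0.72  4.57] q [-0.562 -0.103  2.061 -0.     1.185  1.159] w 0.4
```

View pics/a.png

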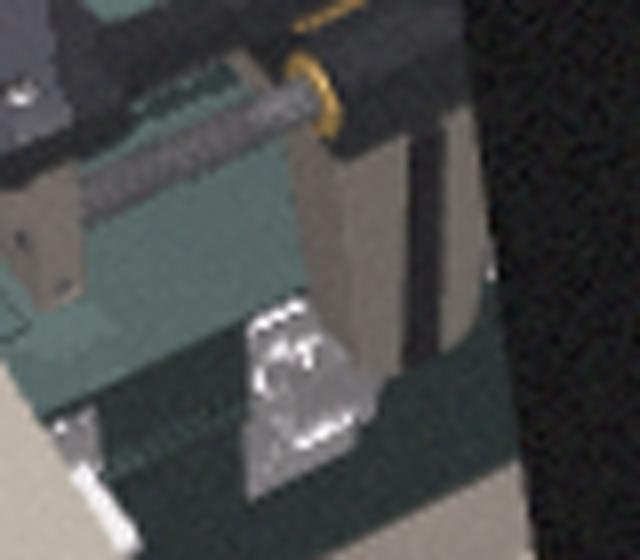

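View pics/b.png

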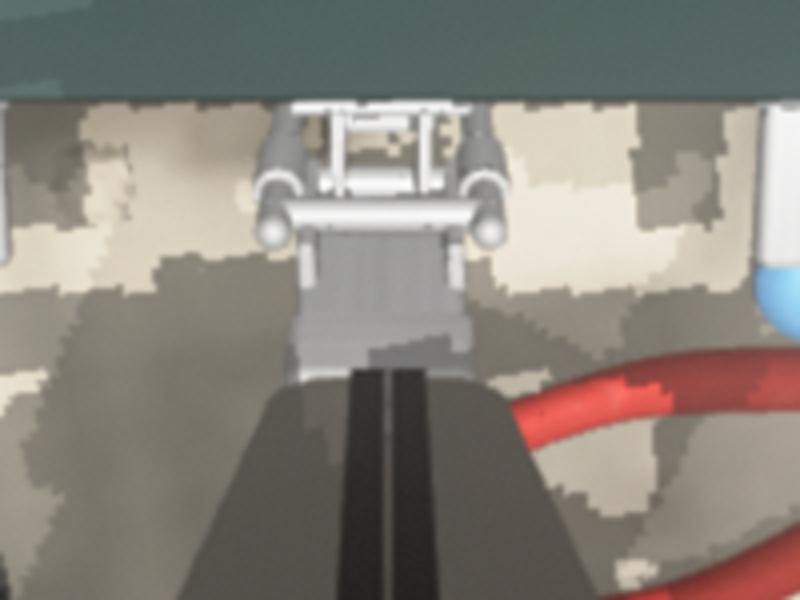

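Call:
carry_out --commands '[{"dx":5,"dy":3,"dz":0,"ax":0,"ay":0,"az":0},{"dx":3,"dy":5,"dz":0,"ax":0,"ay":0,"az":0}]'

```text
time: 7.55
ee_pos: [413.3, -122.7, 94.1]
ee_rot: [-1.571, -0.002, 2.991]
force: [0.2, -0.1, -0.1]
width: 0.5
```

Call:
carry_out --commands '[{"dx":2,"dy":6,"dz":0,"ax":0,"ay":0,"az":0}]'

```text
time: 7.68
ee_pos: [411.5, -122.3, 87.7]
ee_rot: [-1.571, -0.001, 2.991]
force: [-0.6, 0.1, -0.5]
width: 0.5
```

Call:
carry_out --commands '[{"dx":0,"dy":7,"dz":0,"ax":0,"ay":0,"az":0}]'

```text
time: 7.8
ee_pos: [411.7, -122.4, 80.7]
ee_rot: [-1.571, -0.001, 2.991]
force: [0.1, -0.0, -1.1]
width: 0.3
```

Call:
carry_out --commands '[{"dx":0,"dy":7,"dz":0,"ax":0,"ay":0,"az":0}]'

```text
time: 7.92
ee_pos: [412.0, -122.5, 73.8]
ee_rot: [-1.571, -0.001, 2.991]
force: [0.3, -0.5, -0.1]
width: 0.6
```

Call:
carry_out --commands '[{"dx":0,"dy":7,"dz":0,"ax":0,"ay":0,"az":0}]'

```text
time: 8.05
ee_pos: [412.2, -122.6, 67.0]
ee_rot: [-1.571, -0.0, 2.991]
force: [0.3, -0.4, 0.1]
width: 0.3
```

```bash
python3 - <<'E'
from h import *
st();snap('scene','s6'); crop('s6',275,230,355,300,8,'a'); snap('wrist','w6'); crop('w6',230,180,430,330,4,'b')
E
```

```text
t 8.05 tcp_c [[-124.7   -1.3   67. ]] ydir_c [-0.  0. -1.] z_c [ 0. -1. -0.] F_c [ 0.35 -0.37  0.06] q [-0.572 -0.075  2.113  0.     1.103  1.15 ] w 0.3
```

View pics/a.png

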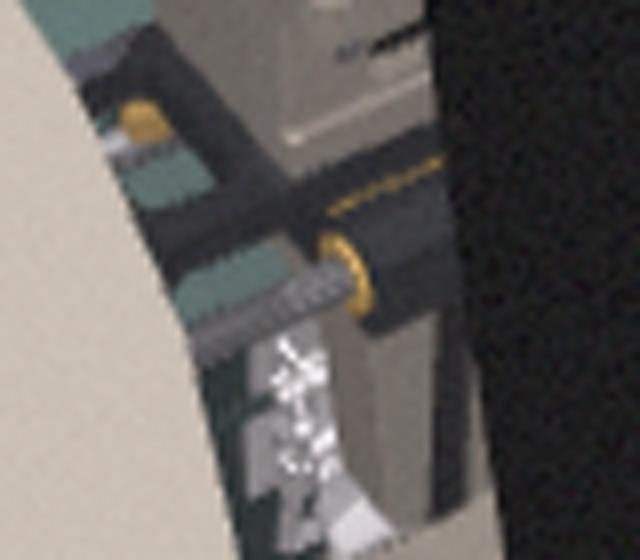

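View pics/b.png

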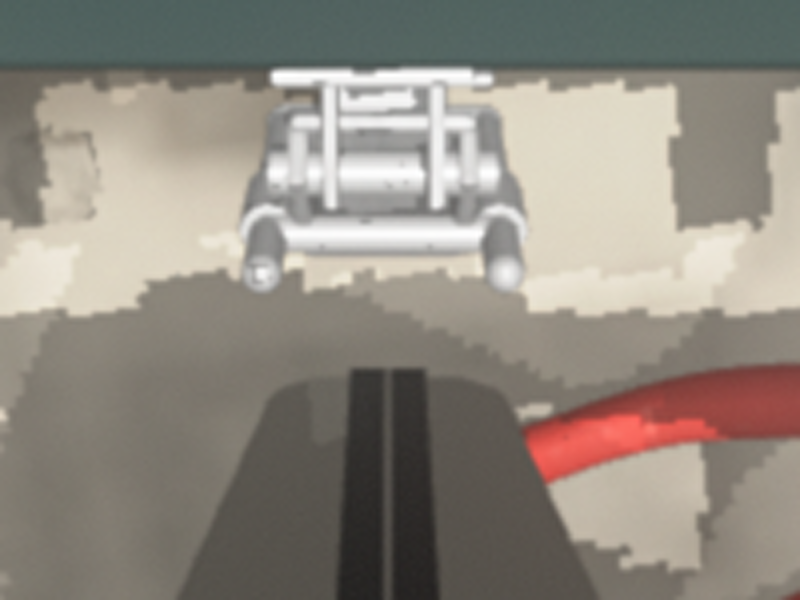

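```bash
cat > kin.py <<'E'
import numpy as np
from scipy.optimize import least_squares
D=[(.159,1.598,1.386,172.46,-547.8,196.6),(-.088,1.85,1.38,464.9,-126.4,197.5),(-.011,1.933,1.219,463,-133.4,120.9),(-.134,2.05,1.226,420.3,-121.9,120.7),(-.075,2.113,1.103,412.2,-122.6,67),(.017,1.935,1.19,467.4,-131,107.3),(-.113,2.063,1.194,419.7,-121.4,105.6)]
D=np.array(D)
def f(p):
    a1,L2,L3,ph,hz=p
    r=np.sqrt(D[:,3]**2+D[:,4]**2-120**2)
    return np.r_[a1+L2*np.sin(D[:,0])+L3*np.sin(D[:,0]+D[:,1]+ph)-r, hz+L2*np.cos(D[:,0])+L3*np.cos(D[:,0]+D[:,1]+ph)-D[:,5]]
s=least_squares(f,[0,450,450,0,0]); print(s.x,np.abs(s.fun).max())
E
python3 kin.py
```

```text
[ 6.46513307e-03  3.84349436e+02  5.20959449e+02  9.20210632e-02
 -3.97807511e+01] 0.7465385260121593
```

The lever has dropped: its plate now hangs below the pivot bar, and the fingers feel no load. Next I move above the right tab with the jaws part open.

Call:
carry_out --commands '[{"dx":10,"dy":-25,"dz":0,"ax":0,"ay":0,"az":0},{"dx":0,"dy":-45,"dz":10,"ax":0,"ay":0,"az":0},{"dx":-19,"dy":0,"dz":23,"ax":0,"ay":0,"az":0},{"dx":-20,"dy":0,"dz":24,"ax":0,"ay":0,"az":0},{"dx":0,"dy":0,"dz":0,"ax":0,"ay":0,"az":0}]' --fingers 42

```text
time: 8.78
ee_pos: [432.9, -184.6, 137.9]
ee_rot: [-1.57, 0.001, 2.989]
force: [-0.1, 1.0, 0.4]
width: 38.5
```

```bash
python3 - <<'E'
from h import *
st();snap('scene','s7'); snap('wrist','w7'); print(rel(tool_R(),c2w((-96,-58,120))))
print(proj('w7',c2w([(-106,-50,78),(-106,-66,78),(-80,-50,78),(-96,-58,136),(-96,-58,117)])),proj('s7',c2w([(-96,-58,136),(-96,-58,117)])))
E
```

```text
t 8.78 tcp_c [[-94.8 -59.5 137.9]] ydir_c [ 0.001 -0.    -1.   ] z_c [-0.001 -1.     0.   ] F_c [-0.23  0.97  0.37] q [-0.661 -0.062  1.947 -0.     1.256  1.062] w 38.5
{'rv': array([ 0.05, -0.01,  0.06]), 'd_tool_now': array([-0.1, 17.3,  0.2]), 'd_tool_goal': array([-0.1, 17.3,  0.2])}
[[312.65747718 258.56099378]
 [337.81321466 258.56121675]
 [312.26967103 218.75615521]
 [324.75866404 277.48456633]
 [324.9348216  264.44454694]] [[348.16416935 241.03725008]
 [347.7503384  249.33937442]]
```

View pics/w7.png

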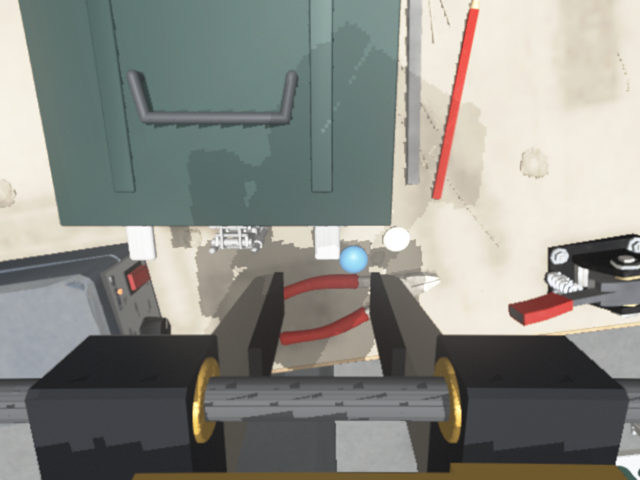

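View pics/s7.png

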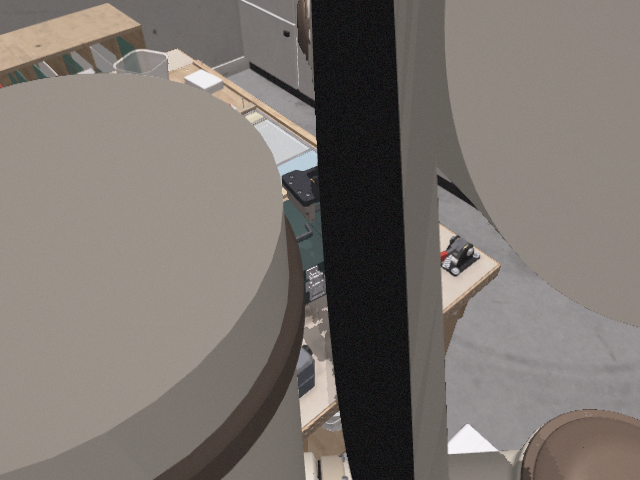

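Call:
carry_out --commands '[{"dx":3,"dy":30,"dz":0,"ax":0,"ay":0,"az":0},{"dx":0,"dy":20,"dz":0,"ax":0,"ay":0,"az":0},{"dx":0,"dy":10,"dz":0,"ax":0,"ay":0,"az":0},{"dx":0,"dy":6,"dz":0,"ax":0,"ay":0,"az":0},{"dx":0,"dy":0,"dz":0,"ax":0,"ay":0,"az":0}]'

```text
time: 9.5
ee_pos: [429.4, -182.7, 71.8]
ee_rot: [-1.571, 0.0, 2.991]
force: [-0.3, -1.3, -0.2]
width: 38.5
```

```bash
python3 - <<'E'
from h import *
st(); snap('wrist','w8')
E
```

```text
t 9.5 tcp_c [[-98.6 -58.2  71.8]] ydir_c [ 0.  0. -1.] z_c [ 0. -1. -0.] F_c [-0.1  -1.37 -0.17] q [-0.662  0.018  2.012  0.     1.112  1.059] w 38.5
```

View pics/w8.png

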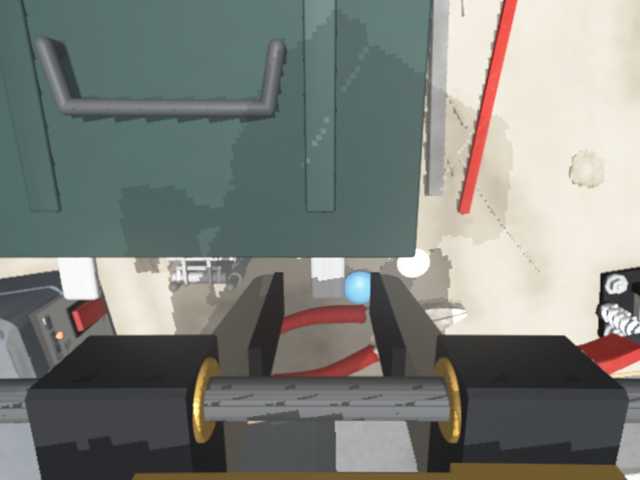

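Call:
carry_out --commands '[{"dx":0,"dy":0,"dz":0,"ax":0,"ay":0,"az":0},{"dx":0,"dy":0,"dz":0,"ax":0,"ay":0,"az":0},{"dx":0,"dy":0,"dz":0,"ax":0,"ay":0,"az":0},{"dx":0,"dy":0,"dz":0,"ax":0,"ay":0,"az":0}]' --fingers 0

```text
time: 10.05
ee_pos: [429.4, -182.9, 71.7]
ee_rot: [-1.571, 0.0, 2.991]
force: [0.3, -0.4, -1.3]
width: 1.1
```

```bash
cat >> h.py <<'E'
def arc(ths,P0,dz=7.0,rad=None):
    # P0: tcp_c at theta 0 ; returns tcp path in case frame, tool held fixed orientation
    g=np.array([P0[0]-83,P0[2]+dz-72]); out=[]
    for t in ths:
        c,s=np.cos(t),np.sin(t)
        out.append([83+g[0]*c+g[1]*s, P0[1], 72-g[0]*s+g[1]*c-dz])
    return np.array(out)
E
python3 - <<'E'
from h import *
st(); P0=w2c(state()['ee_pos'])[0]
a=arc(np.arange(0,1.31,.1),P0); d=np.diff(a,axis=0)
print(np.c_[-d[:,0],-d[:,2]].round(1).tolist())
E
```

```text
t 10.05 tcp_c [[-98.6 -58.4  71.7]] ydir_c [ 0. -0. -1.] z_c [-0. -1.  0.] F_c [ 0.4  -0.32 -1.3 ] q [-0.663  0.018  2.012  0.     1.111  1.059] w 1.1
[[-1.6, -18.1], [-3.4, -17.8], [-5.1, -17.4], [-6.9, -16.8], [-8.5, -16.1], [-10.1, -15.1], [-11.5, -14.0], [-12.9, -12.8], [-14.1, -11.5], [-15.2, -10.0], [-16.1, -8.5], [-16.8, -6.8], [-17.4, -5.1]]
```

The jaws closed to 1 mm without catching the tab. The pictures suggest the real fingertips sit short of the nominal tip, possibly above the TCP. I'll touch the tab top with the closed fingers to measure where they are.

Call:
carry_out --commands '[{"dx":-2,"dy":3,"dz":0,"ax":0,"ay":0,"az":0}]'

```text
time: 10.18
ee_pos: [431.5, -183.3, 68.7]
ee_rot: [-1.571, 0.0, 2.991]
force: [0.8, 0.3, 0.4]
width: 0.4
```

Call:
carry_out --commands '[{"dx":0,"dy":2,"dz":0,"ax":0,"ay":0,"az":0}]'

```text
time: 10.3
ee_pos: [431.3, -183.2, 66.3]
ee_rot: [-1.571, -0.0, 2.991]
force: [-0.8, 0.2, 0.4]
width: -0.0
```

Call:
carry_out --commands '[{"dx":0,"dy":2,"dz":0,"ax":0,"ay":0,"az":0}]'

```text
time: 10.42
ee_pos: [431.2, -183.1, 64.3]
ee_rot: [-1.571, -0.0, 2.991]
force: [-0.4, 0.1, -0.1]
width: 0.5
```

Call:
carry_out --commands '[{"dx":0,"dy":2,"dz":0,"ax":0,"ay":0,"az":0}]'

```text
time: 10.55
ee_pos: [431.3, -183.2, 63.7]
ee_rot: [-1.571, -0.001, 2.991]
force: [-7.1, 4.6, 21.7]
width: 0.4
```

Call:
carry_out --commands '[{"dx":0,"dy":2,"dz":0,"ax":0,"ay":0,"az":0}]'

```text
time: 10.68
ee_pos: [431.4, -183.2, 63.6]
ee_rot: [-1.571, -0.002, 2.991]
force: [-14.3, 9.6, 37.4]
width: 0.4
```

Call:
carry_out --commands '[{"dx":0,"dy":2,"dz":0,"ax":0,"ay":0,"az":0}]'

```text
time: 10.8
ee_pos: [431.5, -183.3, 63.5]
ee_rot: [-1.571, -0.002, 2.992]
force: [-20.0, 13.1, 52.5]
width: 0.2
```

```bash
python3 - <<'E'
from h import *
st(); snap('wrist','w9'); crop('w9',220,210,440,330,3.6,'a')
E
```

```text
t 10.8 tcp_c [[-96.5 -58.4  63.5]] ydir_c [-0.002  0.001 -1.   ] z_c [ 0.001 -1.    -0.001] F_c [-21.71   9.92  52.48] q [-6.600e-01  3.900e-02  2.009e+00 -1.000e-03  1.096e+00  1.061e+00] w 0.2
```

View pics/a.png

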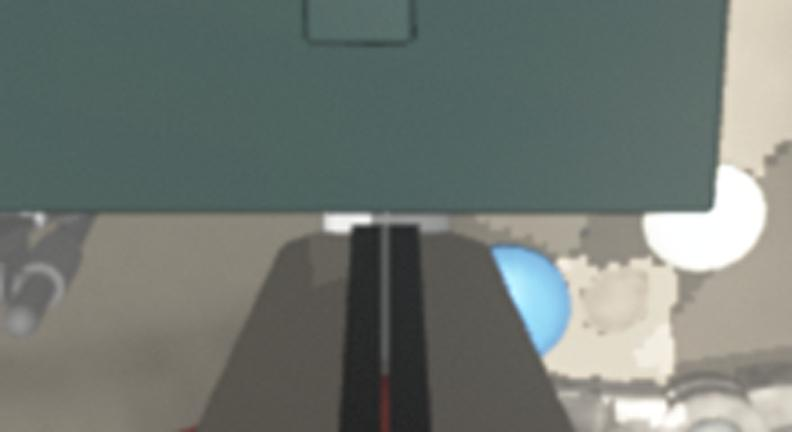

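Call:
carry_out --commands '[{"dx":0,"dy":-10,"dz":0,"ax":0,"ay":0,"az":0},{"dx":2,"dy":0,"dz":0,"ax":0,"ay":0,"az":0},{"dx":0,"dy":0,"dz":0,"ax":0,"ay":0,"az":0},{"dx":0,"dy":0,"dz":0,"ax":0,"ay":0,"az":0}]' --fingers 35

```text
time: 11.35
ee_pos: [428.8, -182.6, 67.8]
ee_rot: [-1.571, -0.001, 2.991]
force: [0.1, -0.3, -0.2]
width: 32.3
```

```bash
python3 - <<'E'
from h import *
st()
E
```

```text
t 11.35 tcp_c [[-99.2 -58.1  67.8]] ydir_c [-0.001  0.001 -1.   ] z_c [-0.    -1.    -0.001] F_c [ 0.13 -0.25 -0.18] q [-0.663  0.024  2.015 -0.     1.104  1.059] w 32.3
```

Call:
carry_out --commands '[{"dx":0,"dy":7,"dz":0,"ax":0,"ay":0,"az":0},{"dx":0,"dy":7,"dz":0,"ax":0,"ay":0,"az":0},{"dx":0,"dy":0,"dz":0,"ax":0,"ay":0,"az":0}]'

```text
time: 11.72
ee_pos: [428.6, -182.3, 53.5]
ee_rot: [-1.572, -0.002, 2.991]
force: [0.4, -0.2, -0.2]
width: 31.9
```

Call:
carry_out --commands '[{"dx":0,"dy":0,"dz":0,"ax":0,"ay":0,"az":0},{"dx":0,"dy":0,"dz":0,"ax":0,"ay":0,"az":0},{"dx":0,"dy":0,"dz":0,"ax":0,"ay":0,"az":0}]' --fingers 0

```text
time: 12.1
ee_pos: [429.5, -183.2, 54.8]
ee_rot: [-1.57, 0.0, 2.991]
force: [-0.4, -1.0, -1.1]
width: 15.5
```

```bash
python3 - <<'E'
from h import *
st(); P0=w2c(state()['ee_pos'])[0]
a=arc(np.arange(0,1.31,.1),P0,24); d=np.diff(a,axis=0)
print(np.c_[-d[:,0],-d[:,2]].round(1).tolist()); print(a[[0,5,10,13]])
E
```

```text
t 12.1 tcp_c [[-98.4 -58.6  54.8]] ydir_c [ 0. -0. -1.] z_c [-0. -1.  0.] F_c [-0.2  -1.04 -1.12] q [-0.663  0.046  2.022 -0.     1.073  1.059] w 15.5
[[-1.6, -18.1], [-3.4, -17.8], [-5.1, -17.4], [-6.9, -16.8], [-8.5, -16.0], [-10.1, -15.1], [-11.5, -14.0], [-12.9, -12.8], [-14.1, -11.5], [-15.1, -10.0], [-16.1, -8.4], [-16.8, -6.8], [-17.4, -5.1]]
[[-98.42268633 -58.58117018  54.80113519]
 [-72.95274795 -58.58117018 140.94722675]
 [ -9.30013783 -58.58117018 204.33659556]
 [ 41.02293341 -58.58117018 224.63061013]]
```

The jaws hold the tab at 15.5 mm opening. Lifting along the arc now.

Call:
carry_out --commands '[{"dx":-0.4,"dy":-9,"dz":0,"ax":0,"ay":0,"az":0},{"dx":-1.2,"dy":-9,"dz":0,"ax":0,"ay":0,"az":0},{"dx":-3.4,"dy":-17.8,"dz":0,"ax":0,"ay":0,"az":0}]'

```text
time: 12.48
ee_pos: [433.9, -183.8, 90.6]
ee_rot: [-1.57, -0.001, 2.991]
force: [4.0, -3.1, -6.0]
width: 15.0
```

```bash
python3 - <<'E'
from h import *
st();snap('wrist','w10');
E
```

```text
t 12.47 tcp_c [[-94.  -58.5  90.6]] ydir_c [-0.001 -0.    -1.   ] z_c [-0. -1.  0.] F_c [ 4.39 -2.48 -6.01] q [-6.570e-01  2.000e-03  1.986e+00 -1.000e-03  1.154e+00  1.064e+00] w 15.0
```

View pics/w10.png

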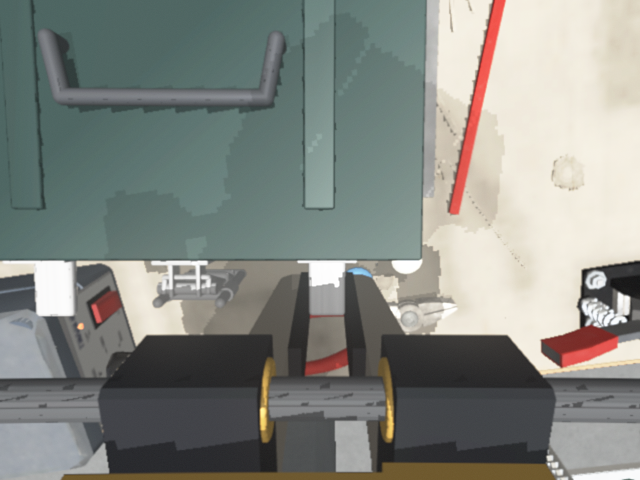

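The lid is following. I'll keep going along the arc.

Call:
carry_out --commands '[{"dx":-5.1,"dy":-17.4,"dz":0,"ax":0,"ay":0,"az":0},{"dx":-6.9,"dy":-16.8,"dz":0,"ax":0,"ay":0,"az":0},{"dx":-8.5,"dy":-16,"dz":0,"ax":0,"ay":0,"az":0},{"dx":-10.1,"dy":-15.1,"dz":0,"ax":0,"ay":0,"az":0}]'

```text
time: 13.02
ee_pos: [464.2, -188.4, 156.3]
ee_rot: [-1.57, -0.002, 2.991]
force: [-0.3, -5.3, -6.5]
width: 14.9
```

```bash
cat >> h.py <<'E'
def lidst(P0=(-98.4,-58.6,54.8),dz=24):
    s=state(); p=w2c(s['ee_pos'])[0]; v=np.array([p[0]-83,p[2]+dz-72]); r0=np.hypot(P0[0]-83,P0[2]+dz-72); a0=np.arctan2(P0[2]+dz-72,-(P0[0]-83))
    th=np.arctan2(v[1],-v[0])-a0; F=Rc.T@s['force']; a=th+a0
    # tangential (opening) dir, radial dir
    t=np.array([np.sin(a),np.cos(a)]); r=np.array([-np.cos(a),np.sin(a)])
    print('theta',th.round(3),'dr',(np.hypot(*v)-r0).round(1),'push on lid tang',-(F[0]*t[0]+F[2]*t[1]).round(2),'rad',-(F[0]*r[0]+F[2]*r[1]).round(2),'w',round(s['width'],1),'t',s['time'])
E
python3 - <<'E'
from h import *
st();lidst()
E
```

```text
t 13.03 tcp_c [[-63.3 -58.5 156.3]] ydir_c [-0.002 -0.    -1.   ] z_c [ 0. -1.  0.] F_c [ 0.52 -5.3  -6.48] q [-6.260e-01  3.000e-03  1.846e+00 -1.000e-03  1.295e+00  1.095e+00] w 14.9
theta 0.6 dr 0.5 push on lid tang 4.9 rad 4.27 w 14.9 t 13.025
```

Call:
carry_out --commands '[{"dx":-11.5,"dy":-14,"dz":0,"ax":0,"ay":0,"az":0},{"dx":-12.9,"dy":-12.8,"dz":0,"ax":0,"ay":0,"az":0},{"dx":-14.1,"dy":-11.5,"dz":0,"ax":0,"ay":0,"az":0},{"dx":-15.1,"dy":-10,"dz":0,"ax":0,"ay":0,"az":0},{"dx":-16.1,"dy":-8.4,"dz":0,"ax":0,"ay":0,"az":0},{"dx":-16.8,"dy":-6.8,"dz":0,"ax":0,"ay":0,"az":0}]'

```text
time: 13.78
ee_pos: [549.8, -201.4, 220.0]
ee_rot: [-1.57, -0.003, 2.991]
force: [-3.7, -3.0, -2.3]
width: 14.8
```

```bash
python3 - <<'E'
from h import *
st();lidst();snap('wrist','w11')
a=arc(np.arange(1.2,2.05,.05),(-98.4,-58.6,54.8),24); d=np.diff(a,axis=0)
print(np.c_[-d[:,0],-d[:,2]].round(1).tolist())
E
```

```text
t 13.78 tcp_c [[ 23.2 -58.6 220. ]] ydir_c [-0.003 -0.    -1.   ] z_c [-0. -1.  0.] F_c [-3.23 -3.53 -2.28] q [-5.570e-01  1.730e-01  1.536e+00 -1.000e-03  1.435e+00  1.165e+00] w 14.8
theta 1.199 dr 0.6 push on lid tang 3.8 rad 1.1 w 14.8 t 13.775
[[-8.6, -2.8], [-8.8, -2.3], [-8.9, -1.9], [-9.0, -1.4], [-9.0, -1.0], [-9.1, -0.5], [-9.1, -0.1], [-9.1, 0.4], [-9.0, 0.8], [-9.0, 1.3], [-8.9, 1.7], [-8.8, 2.2], [-8.7, 2.6], [-8.6, 3.0], [-8.4, 3.5], [-8.2, 3.9]]
```

View pics/w11.png

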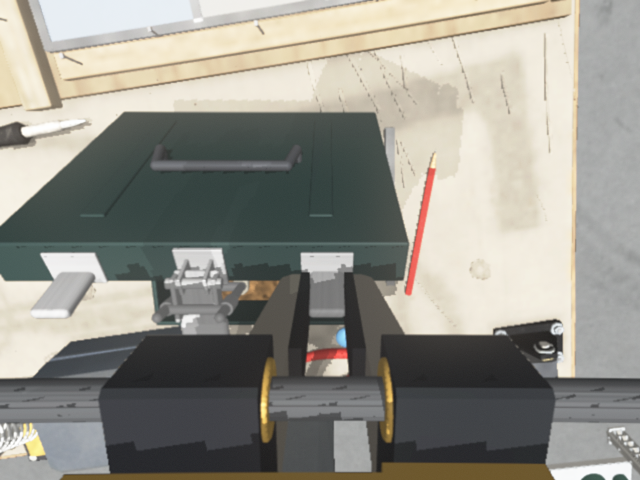

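Call:
carry_out --commands '[{"dx":-8.6,"dy":-2.8,"dz":0,"ax":0,"ay":0,"az":0},{"dx":-8.8,"dy":-2.3,"dz":0,"ax":0,"ay":0,"az":0},{"dx":-8.9,"dy":-1.9,"dz":0,"ax":0,"ay":0,"az":0},{"dx":-9,"dy":-1.4,"dz":0,"ax":0,"ay":0,"az":0},{"dx":-9,"dy":-1,"dz":0,"ax":0,"ay":0,"az":0}]'

```text
time: 14.45
ee_pos: [594.5, -208.2, 229.8]
ee_rot: [-1.57, 0.001, 2.991]
force: [-3.3, -2.5, 4.7]
width: 14.9
```

```bash
python3 - <<'E'
from h import *
lidst()
E
```

```text
theta 1.454 dr 0.9 push on lid tang 2.5 rad -4.93 w 14.9 t 14.45
```

Call:
carry_out --commands '[{"dx":-9.1,"dy":-0.5,"dz":0,"ax":0,"ay":0,"az":0}]'

```text
time: 14.58
ee_pos: [603.8, -209.7, 230.4]
ee_rot: [-1.57, 0.002, 2.991]
force: [-3.7, -2.2, 5.8]
width: 15.1
```

```bash
python3 - <<'E'
from h import *
lidst()
E
```

```text
theta 1.505 dr 1.0 push on lid tang 3.12 rad -5.84 w 15.1 t 14.575
```

Call:
carry_out --commands '[{"dx":-9.1,"dy":-0.1,"dz":0,"ax":0,"ay":0,"az":0}]'

```text
time: 14.7
ee_pos: [613.0, -211.1, 230.5]
ee_rot: [-1.57, 0.002, 2.991]
force: [-4.3, -2.4, 5.1]
width: 15.3
```

```bash
python3 - <<'E'
from h import *
lidst()
E
```

```text
theta 1.556 dr 1.1 push on lid tang 4.02 rad -4.96 w 15.3 t 14.7
```

Call:
carry_out --commands '[{"dx":-5,"dy":0.2,"dz":0,"ax":0,"ay":0,"az":0}]'

```text
time: 14.82
ee_pos: [618.1, -211.9, 230.4]
ee_rot: [-1.57, 0.003, 2.991]
force: [-3.4, -1.8, 5.9]
width: 14.9
```

```bash
python3 - <<'E'
from h import *
lidst()
E
```

```text
theta 1.585 dr 1.2 push on lid tang 3.36 rad -5.76 w 14.9 t 14.825
```

Call:
carry_out --commands '[{"dx":-5,"dy":0.3,"dz":0,"ax":0,"ay":0,"az":0}]'

```text
time: 14.95
ee_pos: [623.0, -212.6, 230.2]
ee_rot: [-1.57, 0.003, 2.991]
force: [-3.2, -2.4, 6.2]
width: 15.2
```

```bash
python3 - <<'E'
from h import *
lidst()
E
```

```text
theta 1.612 dr 1.2 push on lid tang 3.25 rad -5.92 w 15.2 t 14.95
```

Call:
carry_out --commands '[{"dx":-5,"dy":0.4,"dz":0,"ax":0,"ay":0,"az":0}]'

```text
time: 15.08
ee_pos: [628.0, -213.3, 229.8]
ee_rot: [-1.57, 0.003, 2.991]
force: [-3.4, -2.6, 5.9]
width: 15.1
```

```bash
python3 - <<'E'
from h import *
lidst()
E
```

```text
theta 1.639 dr 1.3 push on lid tang 3.56 rad -5.58 w 15.1 t 15.075
```

Call:
carry_out --commands '[{"dx":-5,"dy":0.4,"dz":0,"ax":0,"ay":0,"az":0}]'

```text
time: 15.2
ee_pos: [632.9, -214.1, 229.3]
ee_rot: [-1.57, 0.003, 2.991]
force: [-2.1, -3.1, 6.0]
width: 15.2
```

```bash
python3 - <<'E'
from h import *
lidst()
E
```

```text
theta 1.666 dr 1.3 push on lid tang 2.37 rad -5.71 w 15.2 t 15.2
```

Call:
carry_out --commands '[{"dx":-5,"dy":0.5,"dz":0,"ax":0,"ay":0,"az":0}]'

```text
time: 15.32
ee_pos: [637.8, -214.8, 228.6]
ee_rot: [-1.57, 0.003, 2.991]
force: [-3.0, -3.3, 5.3]
width: 15.3
```

```bash
python3 - <<'E'
from h import *
lidst()
E
```

```text
theta 1.694 dr 1.5 push on lid tang 3.28 rad -4.85 w 15.3 t 15.325
```

Call:
carry_out --commands '[{"dx":-5,"dy":0.6,"dz":0,"ax":0,"ay":0,"az":0}]'

```text
time: 15.45
ee_pos: [642.6, -215.5, 227.9]
ee_rot: [-1.57, 0.002, 2.991]
force: [-2.3, -2.3, 5.0]
width: 15.1
```

```bash
python3 - <<'E'
from h import *
lidst()
E
```

```text
theta 1.721 dr 1.5 push on lid tang 2.86 rad -4.55 w 15.1 t 15.45
```

Call:
carry_out --commands '[{"dx":-5,"dy":0.8,"dz":0,"ax":0,"ay":0,"az":0}]'

```text
time: 15.58
ee_pos: [647.5, -216.3, 226.9]
ee_rot: [-1.57, 0.002, 2.991]
force: [-2.6, -2.6, 4.5]
width: 14.7
```

```bash
python3 - <<'E'
from h import *
lidst()
E
```

```text
theta 1.748 dr 1.6 push on lid tang 3.06 rad -3.95 w 14.7 t 15.575
```

Call:
carry_out --commands '[{"dx":-5,"dy":1,"dz":0,"ax":0,"ay":0,"az":0}]'

```text
time: 15.7
ee_pos: [652.4, -217.0, 225.8]
ee_rot: [-1.57, 0.002, 2.991]
force: [-1.8, -2.7, 4.7]
width: 15.1
```

```bash
python3 - <<'E'
from h import *
lidst()
E
```

```text
theta 1.776 dr 1.7 push on lid tang 2.47 rad -4.25 w 15.1 t 15.7
```

Call:
carry_out --commands '[{"dx":-5,"dy":1.1,"dz":0,"ax":0,"ay":0,"az":0}]'

```text
time: 15.82
ee_pos: [657.3, -217.8, 224.6]
ee_rot: [-1.57, 0.002, 2.991]
force: [-1.6, -3.5, 5.5]
width: 15.1
```

```bash
python3 - <<'E'
from h import *
lidst()
E
```

```text
theta 1.804 dr 1.8 push on lid tang 2.5 rad -4.97 w 15.1 t 15.825
```

Call:
carry_out --commands '[{"dx":-5,"dy":1.3,"dz":0,"ax":0,"ay":0,"az":0}]'

```text
time: 15.95
ee_pos: [662.2, -218.5, 223.3]
ee_rot: [-1.57, 0.002, 2.991]
force: [-1.7, -3.2, 5.1]
width: 15.2
```

```bash
python3 - <<'E'
from h import *
lidst()
E
```

```text
theta 1.832 dr 1.9 push on lid tang 2.68 rad -4.55 w 15.2 t 15.95
```

Call:
carry_out --commands '[{"dx":-5,"dy":1.4,"dz":0,"ax":0,"ay":0,"az":0}]'

```text
time: 16.08
ee_pos: [667.0, -219.2, 221.8]
ee_rot: [-1.57, 0.001, 2.991]
force: [-1.4, -3.5, 5.9]
width: 14.9
```

```bash
python3 - <<'E'
from h import *
lidst()
E
```

```text
theta 1.86 dr 2.0 push on lid tang 2.66 rad -5.28 w 14.9 t 16.075
```

Call:
carry_out --commands '[{"dx":-5,"dy":1.5,"dz":0,"ax":0,"ay":0,"az":0}]'

```text
time: 16.2
ee_pos: [671.7, -219.9, 220.2]
ee_rot: [-1.57, 0.001, 2.991]
force: [-3.1, -3.5, 5.7]
width: 14.8
```

```bash
python3 - <<'E'
from h import *
lidst()
E
```

```text
theta 1.887 dr 2.0 push on lid tang 4.37 rad -4.49 w 14.8 t 16.2
```

Call:
carry_out --commands '[{"dx":-3,"dy":1,"dz":0,"ax":0,"ay":0,"az":0}]'

```text
time: 16.32
ee_pos: [674.5, -220.4, 219.2]
ee_rot: [-1.57, 0.0, 2.991]
force: [-4.8, -2.7, 4.8]
width: 15.1
```

```bash
python3 - <<'E'
from h import *
lidst()
E
```

```text
theta 1.903 dr 2.1 push on lid tang 5.78 rad -2.89 w 15.1 t 16.325
```

The push rose steadily from 2.6 to 4.4 to 5.8 N, so that is the end stop. Now I let the lid sink back along the arc.

Call:
carry_out --commands '[{"dx":8.6,"dy":-3,"dz":0,"ax":0,"ay":0,"az":0},{"dx":8.7,"dy":-2.6,"dz":0,"ax":0,"ay":0,"az":0},{"dx":8.8,"dy":-2.2,"dz":0,"ax":0,"ay":0,"az":0}]'

```text
time: 16.7
ee_pos: [648.3, -216.4, 226.7]
ee_rot: [-1.57, 0.001, 2.991]
force: [-0.1, -4.7, 1.4]
width: 15.0
```

```bash
python3 - <<'E'
from h import *
lidst()
E
```

```text
theta 1.753 dr 1.5 push on lid tang -0.26 rad -1.53 w 15.0 t 16.7
```

Call:
carry_out --commands '[{"dx":5,"dy":-1,"dz":0,"ax":0,"ay":0,"az":0}]'

```text
time: 16.82
ee_pos: [643.0, -215.6, 227.6]
ee_rot: [-1.57, 0.001, 2.991]
force: [0.1, -3.8, 2.2]
width: 15.1
```

```bash
python3 - <<'E'
from h import *
lidst()
E
```

```text
theta 1.723 dr 1.4 push on lid tang -0.25 rad -2.32 w 15.1 t 16.825
```

Call:
carry_out --commands '[{"dx":5,"dy":-0.8,"dz":0,"ax":0,"ay":0,"az":0}]'

```text
time: 16.95
ee_pos: [638.2, -214.8, 228.4]
ee_rot: [-1.57, 0.0, 2.991]
force: [-1.4, -4.3, 2.7]
width: 15.1
```

```bash
python3 - <<'E'
from h import *
lidst()
E
```

```text
theta 1.696 dr 1.3 push on lid tang 1.18 rad -2.59 w 15.1 t 16.95
```

Call:
carry_out --commands '[{"dx":5,"dy":-0.7,"dz":0,"ax":0,"ay":0,"az":0}]'

```text
time: 17.08
ee_pos: [633.2, -214.1, 229.0]
ee_rot: [-1.57, 0.0, 2.991]
force: [-1.0, -4.6, 2.1]
width: 15.4
```

```bash
python3 - <<'E'
from h import *
lidst()
E
```

```text
theta 1.668 dr 1.2 push on lid tang 0.56 rad -2.02 w 15.4 t 17.075
```

Call:
carry_out --commands '[{"dx":5,"dy":-0.5,"dz":0,"ax":0,"ay":0,"az":0}]'

```text
time: 17.2
ee_pos: [628.2, -213.3, 229.5]
ee_rot: [-1.57, 0.0, 2.991]
force: [-0.2, -5.6, 2.2]
width: 15.2
```

```bash
python3 - <<'E'
from h import *
lidst()
E
```

```text
theta 1.641 dr 1.1 push on lid tang -0.35 rad -2.25 w 15.2 t 17.2
```

Call:
carry_out --commands '[{"dx":5,"dy":-0.3,"dz":0,"ax":0,"ay":0,"az":0}]'

```text
time: 17.32
ee_pos: [623.3, -212.6, 229.8]
ee_rot: [-1.57, 0.0, 2.991]
force: [-1.7, -4.8, 2.7]
width: 15.2
```

```bash
python3 - <<'E'
from h import *
lidst()
E
```

```text
theta 1.613 dr 0.9 push on lid tang 1.12 rad -2.61 w 15.2 t 17.325
```

Call:
carry_out --commands '[{"dx":5,"dy":-0.2,"dz":0,"ax":0,"ay":0,"az":0}]'

```text
time: 17.45
ee_pos: [618.3, -211.8, 230.0]
ee_rot: [-1.57, -0.0, 2.991]
force: [-1.2, -6.0, 2.4]
width: 14.6
```

```bash
python3 - <<'E'
from h import *
lidst()
E
```

```text
theta 1.586 dr 0.8 push on lid tang 0.38 rad -2.41 w 14.6 t 17.45
```

Call:
carry_out --commands '[{"dx":5,"dy":0,"dz":0,"ax":0,"ay":0,"az":0}]'

```text
time: 17.58
ee_pos: [613.4, -211.1, 230.1]
ee_rot: [-1.57, 0.0, 2.991]
force: [-1.0, -5.1, 2.9]
width: 15.2
```

```bash
python3 - <<'E'
from h import *
lidst()
E
```

```text
theta 1.558 dr 0.7 push on lid tang 0.33 rad -2.89 w 15.2 t 17.575
```

Call:
carry_out --commands '[{"dx":4,"dy":0,"dz":0,"ax":0,"ay":0,"az":0}]'

```text
time: 17.7
ee_pos: [609.7, -210.5, 230.1]
ee_rot: [-1.57, 0.001, 2.991]
force: [1.1, -5.8, 2.3]
width: 15.1
```

```bash
python3 - <<'E'
from h import *
lidst()
E
```

```text
theta 1.538 dr 0.6 push on lid tang -1.98 rad -2.33 w 15.1 t 17.7
```

Call:
carry_out --commands '[{"dx":2,"dy":0,"dz":0,"ax":0,"ay":0,"az":0}]'

```text
time: 17.82
ee_pos: [608.0, -210.3, 230.1]
ee_rot: [-1.57, 0.002, 2.991]
force: [1.2, -6.4, 1.5]
width: 14.8
```

```bash
python3 - <<'E'
from h import *
lidst()
E
```

```text
theta 1.529 dr 0.6 push on lid tang -2.12 rad -1.49 w 14.8 t 17.825
```

The lid now resists at about 1.53 rad, so the stay is holding. I release and go straight up.

Call:
carry_out --commands '[{"dx":0,"dy":0,"dz":0,"ax":0,"ay":0,"az":0},{"dx":0,"dy":0,"dz":0,"ax":0,"ay":0,"az":0},{"dx":0,"dy":-20,"dz":0,"ax":0,"ay":0,"az":0},{"dx":0,"dy":-40,"dz":0,"ax":0,"ay":0,"az":0},{"dx":30,"dy":-20,"dz":0,"ax":0,"ay":0,"az":0}]' --fingers 40

```text
time: 18.45
ee_pos: [579.4, -205.6, 313.5]
ee_rot: [-1.57, 0.004, 2.992]
force: [0.0, 0.6, 0.8]
width: 36.7
```

Call:
carry_out --commands '[{"dx":50,"dy":0,"dz":0,"ax":0,"ay":0,"az":0},{"dx":50,"dy":0,"dz":0,"ax":0,"ay":0,"az":0},{"dx":0,"dy":0,"dz":0,"ax":0,"ay":0,"az":0}]'

```text
time: 18.82
ee_pos: [477.2, -189.5, 311.2]
ee_rot: [-1.571, 0.001, 2.99]
force: [0.8, -0.2, 0.2]
width: 36.9
```

```bash
python3 - <<'E'
from h import *
st(); snap('wrist','w12'); snap('top','t12'); snap('scene','s12')
E
```

```text
t 18.82 tcp_c [[-50.3 -57.7 311.2]] ydir_c [ 0.001  0.    -1.   ] z_c [-0.001 -1.    -0.   ] F_c [ 0.84 -0.11  0.21] q [-0.614 -0.055  1.597  0.     1.599  1.108] w 36.9
```

View pics/w12.png

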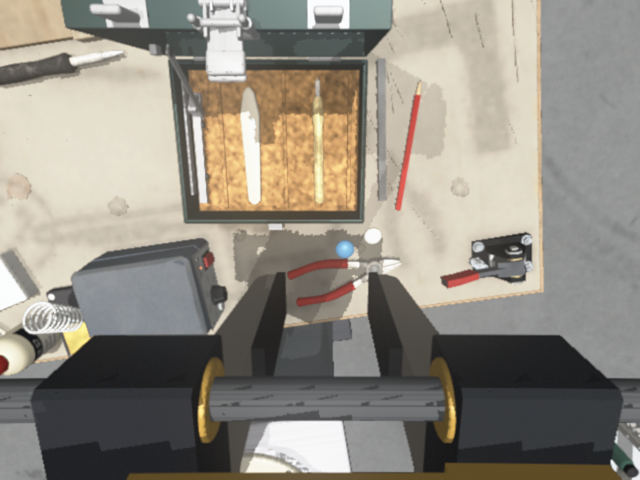

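View pics/t12.png

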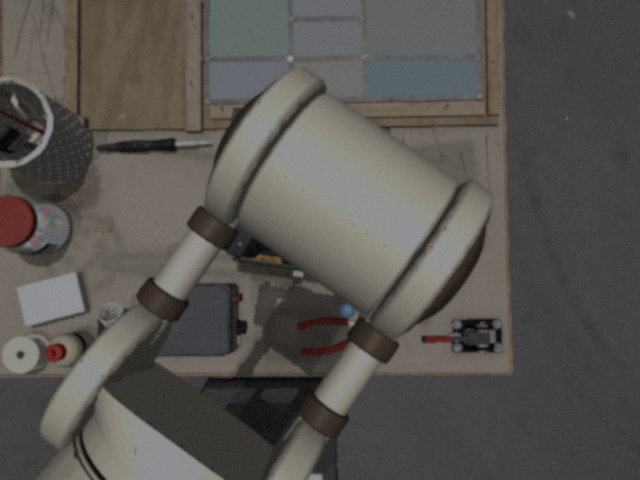

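View pics/s12.png

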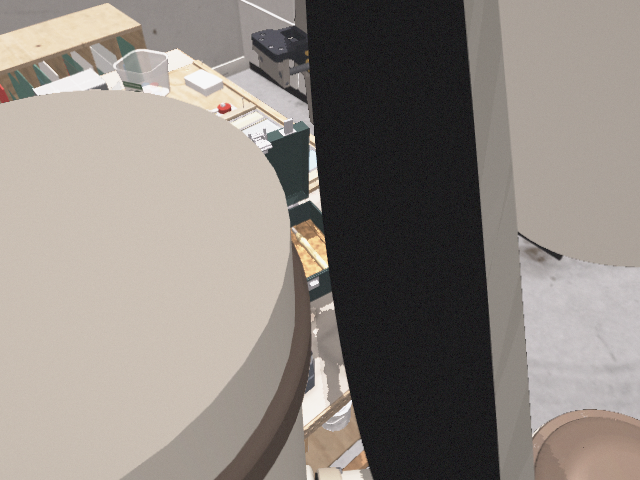

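The lid stands open. The gold cutter is in the right lane, from about (318,80) to (319,204), and the fid is in the left lane. I'll measure the cutter.

```bash
python3 - <<'E'
from h import *
crop('w12',160,40,400,230,3.3,'a')
for u,v in((318,80),(318,95),(319,204),(314,200),(324,200)): print(w2c(onz('w12',u,v,32.6)).round(1))
print(rel(tool_R(20),c2w((-30,-46,150))))
E
```

```text
[[ 66.  -48.9  32.6]]
[[ 50.9 -48.8  32.6]]
[[-68.5 -49.3  32.6]]
[[-63.8 -43.5  32.6]]
[[-63.8 -55.1  32.6]]
{'rv': array([-3.000e-02,  1.000e-02,  1.988e+01]), 'd_tool_now': array([-16.9, 161.3, -12.5]), 'd_tool_goal': array([ 39. , 157.4, -12.4])}
```

View pics/a.png

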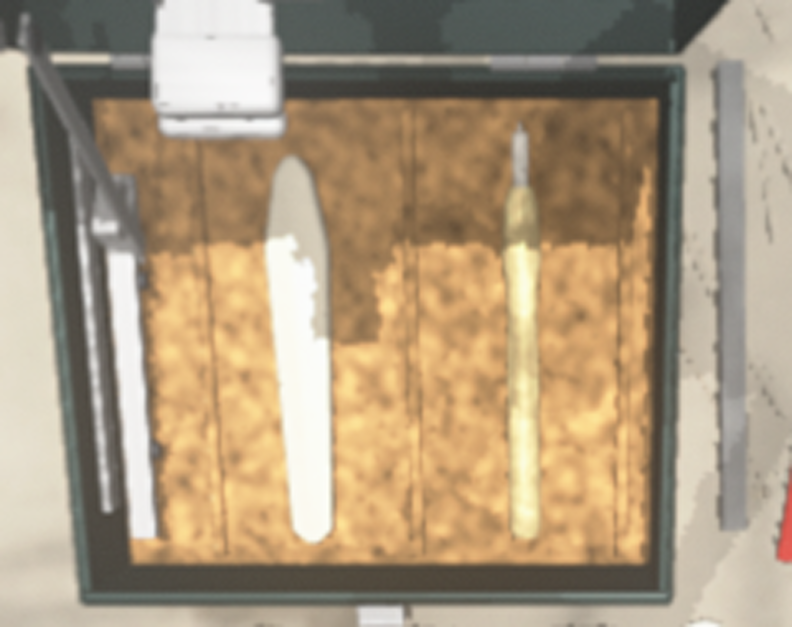

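```bash
python3 - <<'E'
from h import *
Rt=tool_R(10); yd=Rc.T@Rt.as_matrix()[:,1]; g=np.array([-32,-49,32.6])
print(yd.round(3),rel(Rt,c2w(g-60*yd)))
print(w2c(onz('w12',226,81,230)))
E
```

```text
[ 0.174 -0.    -0.985] {'rv': array([-0.03,  0.01,  9.88]), 'd_tool_now': array([ -4.3, 219.6,  -9.6]), 'd_tool_goal': array([ 33.4, 217.1,  -9.4])}
[[ 47.32030459   3.71304663 230.        ]]
```

Call:
carry_out --commands '[{"dx":0,"dy":0,"dz":0,"ax":0,"ay":0,"az":9.9},{"dx":8,"dy":50,"dz":-3,"ax":0,"ay":0,"az":0},{"dx":8,"dy":50,"dz":-2,"ax":0,"ay":0,"az":0},{"dx":8,"dy":50,"dz":-2,"ax":0,"ay":0,"az":0},{"dx":9,"dy":45,"dz":-2,"ax":0,"ay":0,"az":0},{"dx":0,"dy":22,"dz":0,"ax":0,"ay":0,"az":0},{"dx":0,"dy":0,"dz":0,"ax":0,"ay":0,"az":0}]' --fingers 30

```text
time: 19.85
ee_pos: [485.2, -181.7, 89.0]
ee_rot: [-1.573, 0.169, 2.991]
force: [0.1, 0.7, 0.3]
width: 27.5
```

```bash
python3 - <<'E'
from h import *
st(); snap('wrist','w13');Rt=tool_R(10); yd=Rc.T@Rt.as_matrix()[:,1]; g=np.array([-32,-49,32.6])
print(rel(Rt,c2w(g+20.5*yd)))
print(proj('w13',c2w([(-32,-49,32.6),(-68,-49,32.6),(50,-49,32.6)])))
E
```

```text
t 19.85 tcp_c [[-43.5 -48.7  89. ]] ydir_c [ 0.169  0.002 -0.986] z_c [ 0.001 -1.    -0.002] F_c [-0.05  0.7   0.26] q [-0.648 -0.013  2.015  0.098  0.993  1.026] w 27.5
{'rv': array([0.03, 0.02, 0.13]), 'd_tool_now': array([-0.4, 79.6, -0.4]), 'd_tool_goal': array([-0.3, 79.6, -0.4])}
[[326.50336773 241.11792972]
 [326.44022802 297.70710459]
 [326.65427409 105.98583623]]
```

View pics/w13.png

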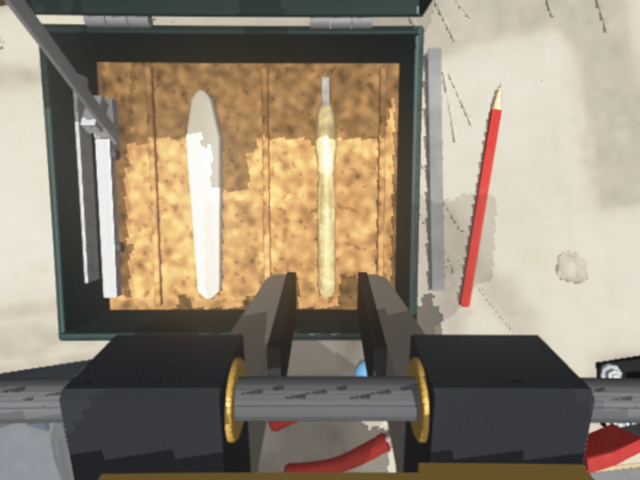

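Call:
carry_out --commands '[{"dx":0,"dy":30,"dz":0,"ax":0,"ay":0,"az":0},{"dx":0,"dy":25,"dz":0,"ax":0,"ay":0,"az":0},{"dx":0,"dy":15,"dz":0,"ax":0,"ay":0,"az":0},{"dx":0,"dy":5,"dz":0,"ax":0,"ay":0,"az":0},{"dx":0,"dy":0,"dz":0,"ax":0,"ay":0,"az":0}]'

```text
time: 20.52
ee_pos: [498.8, -184.6, 17.4]
ee_rot: [-1.57, 0.174, 2.991]
force: [-0.2, 0.3, 0.4]
width: 27.5
```

Call:
carry_out --commands '[{"dx":0,"dy":3,"dz":0,"ax":0,"ay":0,"az":0},{"dx":0,"dy":0,"dz":0,"ax":0,"ay":0,"az":0}]'

```text
time: 20.78
ee_pos: [498.8, -184.5, 14.1]
ee_rot: [-1.571, 0.173, 2.991]
force: [0.3, 0.2, 0.4]
width: 27.8
```

```bash
python3 - <<'E'
from h import *
st(); snap('wrist','w14')
E
```

```text
t 20.77 tcp_c [[-29.7 -49.5  14.1]] ydir_c [ 0.173 -0.    -0.985] z_c [-0. -1.  0.] F_c [0.31 0.25 0.39] q [-0.634  0.148  2.02   0.109  0.823  1.019] w 27.8
```

View pics/w14.png

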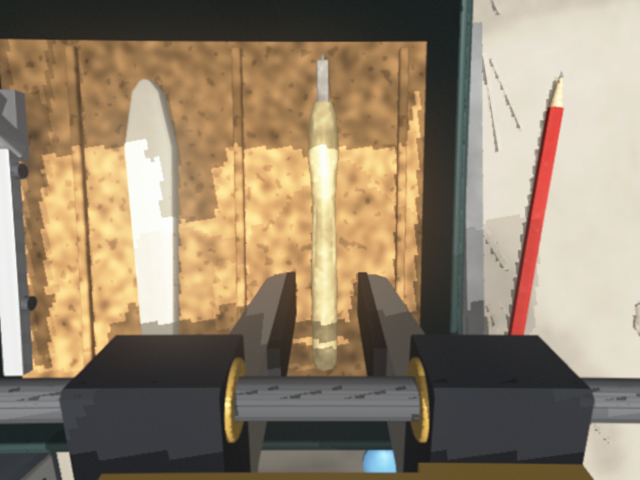

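Two mm deeper, then close the jaws.

Call:
carry_out --commands '[{"dx":0,"dy":1.5,"dz":0,"ax":0,"ay":0,"az":0},{"dx":0,"dy":0,"dz":0,"ax":0,"ay":0,"az":0}]'

```text
time: 21.08
ee_pos: [498.8, -184.3, 12.2]
ee_rot: [-1.571, 0.173, 2.991]
force: [0.7, -0.2, -0.4]
width: 27.5
```

Call:
carry_out --commands '[{"dx":0,"dy":0,"dz":0,"ax":0,"ay":0,"az":0},{"dx":0,"dy":0,"dz":0,"ax":0,"ay":0,"az":0},{"dx":0,"dy":0,"dz":0,"ax":0,"ay":0,"az":0},{"dx":0,"dy":0,"dz":0,"ax":0,"ay":0,"az":0}]' --fingers 0

```text
time: 21.58
ee_pos: [498.9, -184.4, 12.3]
ee_rot: [-1.571, 0.173, 2.991]
force: [-0.2, 0.0, -0.1]
width: 12.2
```

```bash
python3 - <<'E'
from h import *
st()
E
```

```text
t 21.57 tcp_c [[-29.6 -49.3  12.3]] ydir_c [ 0.172  0.    -0.985] z_c [-0. -1. -0.] F_c [-0.17 -0.02 -0.1 ] q [-0.634  0.152  2.02   0.11   0.819  1.019] w 12.2
```

Call:
carry_out --commands '[{"dx":0,"dy":-6,"dz":0,"ax":0,"ay":0,"az":0},{"dx":0,"dy":-12,"dz":0,"ax":0,"ay":0,"az":0},{"dx":0,"dy":-25,"dz":0,"ax":0,"ay":0,"az":0},{"dx":0,"dy":-35,"dz":0,"ax":0,"ay":0,"az":0},{"dx":0,"dy":-35,"dz":0,"ax":0,"ay":0,"az":0},{"dx":0,"dy":-10,"dz":0,"ax":0,"ay":0,"az":0},{"dx":0,"dy":0,"dz":0,"ax":0,"ay":0,"az":0}]'

```text
time: 22.45
ee_pos: [478.1, -181.4, 133.8]
ee_rot: [-1.57, 0.174, 2.991]
force: [-0.3, 0.0, -1.1]
width: 11.8
```

```bash
python3 - <<'E'
from h import *
st(); snap('wrist','w15')
E
```

```text
t 22.45 tcp_c [[-50.6 -49.5 133.8]] ydir_c [ 0.173 -0.001 -0.985] z_c [-0.    -1.     0.001] F_c [-0.3  -0.03 -1.15] q [-0.656 -0.097  1.999  0.094  1.088  1.028] w 11.8
```

View pics/w15.png

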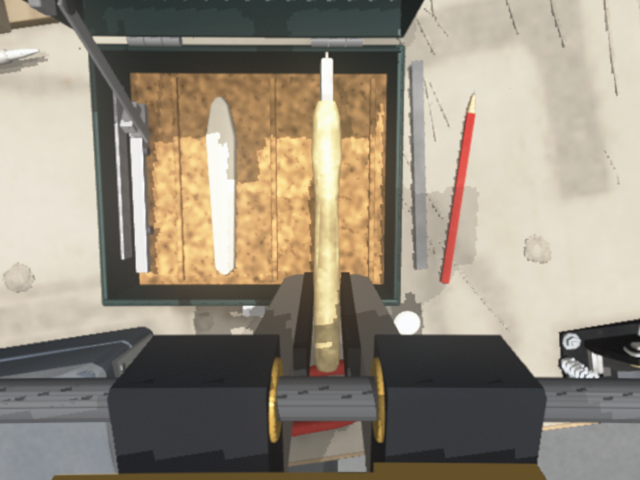

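```bash
python3 - <<'E'
from h import *
print(proj('top0',[(555,115,0),(623,115,0),(487,115,0),(555,90,0)]).round(), onz('top0',210,145,8),onz('top0',160,140,10),onz('top0',70,230,60),onz('top0',138,285,60),onz('top0',240,285,60),onz('top0',115,310,40))
# target: cutter along case x dir; grip 31 behind middle
mid=np.array([545,105.,0]); cx=Rc@np.array([1,0,0])
print(w2c(mid), 'ends',(mid+68*cx)[:2],(mid-68*cx)[:2])
E
```

```text
[[147. 209.]
 [148. 166.]
 [147. 252.]
 [163. 209.]] [653.60979909  14.80835763   8.        ] [661.89582321  92.98224397  10.        ] [517.30078714 209.8782033   60.        ] [435.61814285 108.71389569  60.        ] [434.39400761 -40.87593063  60.        ] [398.64571381 148.9329041   40.        ]
[[-27.50128057 243.65395087   0.        ]] ends [612.2292605   94.79086036] [477.7707395  115.20913964]
```

```bash
python3 - <<'E'
from h import *
Rt=tool_R(10); s=state(); p0=w2c(s['ee_pos'])[0]; off=p0-np.array([p0[0]-20.5*.173,p0[1],p0[2]+20.2])
mid=w2c([552,72,6.6])[0]; grip=mid-[31,0,0]; tf=grip+off
wp=[p0,(-150,-49.5,150),(-150,tf[1],150),(tf[0],tf[1],150),tf+[0,0,20],tf]
for a,b in zip(wp[:-1],wp[1:]):
    d=np.array(b)-a; print(np.round(b,1),'tool d',Rt.inv().apply(Rc@d).round(1))
E
```

```text
[-150.   -49.5  150. ] tool d [ 94.2 -34.2   0.4]
[-150.   212.1  150. ] tool d [   0.     0.  -261.6]
[-43.1 212.1 150. ] tool d [-105.3   18.6   -0. ]
[-43.1 212.1   6.4] tool d [ 24.9 141.4   0. ]
[-43.1 212.1 -13.6] tool d [ 3.5 19.7  0. ]
```

Call:
carry_out --commands '[{"dx":16,"dy":-8,"dz":0,"ax":0,"ay":0,"az":0},{"dx":26,"dy":-9,"dz":0,"ax":0,"ay":0,"az":0},{"dx":30,"dy":-9,"dz":0,"ax":0,"ay":0,"az":0},{"dx":22,"dy":-8,"dz":-20,"ax":0,"ay":0,"az":0},{"dx":0,"dy":0,"dz":-40,"ax":0,"ay":0,"az":0},{"dx":0,"dy":0,"dz":-45,"ax":0,"ay":0,"az":0},{"dx":0,"dy":0,"dz":-45,"ax":0,"ay":0,"az":0},{"dx":0,"dy":0,"dz":-45,"ax":0,"ay":0,"az":0},{"dx":0,"dy":0,"dz":-40,"ax":0,"ay":0,"az":0},{"dx":0,"dy":0,"dz":-26,"ax":0,"ay":0,"az":0}]'

```text
time: 23.75
ee_pos: [418.7, 93.6, 148.8]
ee_rot: [-1.571, 0.169, 2.993]
force: [-0.2, -0.2, -1.1]
width: 12.2
```

Call:
carry_out --commands '[{"dx":-20,"dy":4,"dz":0,"ax":0,"ay":0,"az":0},{"dx":-35,"dy":6,"dz":0,"ax":0,"ay":0,"az":0},{"dx":-35,"dy":6,"dz":0,"ax":0,"ay":0,"az":0},{"dx":-15,"dy":3,"dz":0,"ax":0,"ay":0,"az":0},{"dx":0,"dy":0,"dz":0,"ax":0,"ay":0,"az":0}]'

```text
time: 24.38
ee_pos: [524.7, 75.5, 148.0]
ee_rot: [-1.571, 0.169, 2.991]
force: [-0.4, -0.3, -0.9]
width: 12.5
```

```bash
python3 - <<'E'
from h import *
st(); snap('wrist','w16'); print(rel(tool_R(10),c2w((-43.1,212.1,6.4))))
E
```

```text
t 24.38 tcp_c [[-43.1 211.5 148. ]] ydir_c [ 0.168 -0.    -0.986] z_c [-0. -1.  0.] F_c [-0.37 -0.37 -0.93] q [-0.077 -0.053  1.928 -0.014  1.098  1.65 ] w 12.5
{'rv': array([-0.01, -0.  ,  0.31]), 'd_tool_now': array([ 23.3, 139.9,  -0.5]), 'd_tool_goal': array([ 24. , 139.7,  -0.5])}
```

View pics/w16.png

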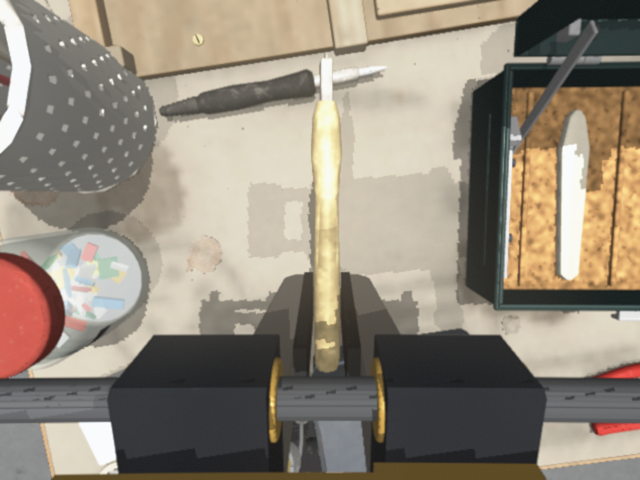

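Call:
carry_out --commands '[{"dx":5,"dy":30,"dz":8,"ax":0,"ay":0,"az":0},{"dx":6,"dy":35,"dz":7,"ax":0,"ay":0,"az":0},{"dx":6,"dy":35,"dz":0,"ax":0,"ay":0,"az":0},{"dx":4,"dy":25,"dz":0,"ax":0,"ay":0,"az":0},{"dx":2,"dy":10,"dz":0,"ax":0,"ay":0,"az":0},{"dx":0,"dy":0,"dz":0,"ax":0,"ay":0,"az":0}]'

```text
time: 25.18
ee_pos: [522.7, 60.9, 12.7]
ee_rot: [-1.571, 0.171, 2.991]
force: [0.1, 0.3, -1.0]
width: 12.2
```

```bash
python3 - <<'E'
from h import *
st()
E
```

```text
t 25.18 tcp_c [[-42.9 196.8  12.7]] ydir_c [ 0.17   0.    -0.985] z_c [ 0. -1.  0.] F_c [ 0.04  0.29 -0.95] q [-0.109  0.141  2.031 -0.01   0.798  1.619] w 12.2
```

Now down slowly until it touches the bench. The expected height is TCP z ≈ -13.6.

Call:
carry_out --commands '[{"dx":1.5,"dy":9,"dz":0,"ax":0,"ay":0,"az":0},{"dx":1.5,"dy":8,"dz":0,"ax":0,"ay":0,"az":0},{"dx":0.7,"dy":4,"dz":0,"ax":0,"ay":0,"az":0}]'

```text
time: 25.55
ee_pos: [523.3, 60.7, -8.7]
ee_rot: [-1.571, 0.172, 2.991]
force: [-0.6, -0.5, -0.5]
width: 12.1
```

Call:
carry_out --commands '[{"dx":0.3,"dy":2,"dz":0,"ax":0,"ay":0,"az":0}]'

```text
time: 25.68
ee_pos: [523.5, 60.7, -10.5]
ee_rot: [-1.571, 0.172, 2.991]
force: [-0.4, -0.3, 0.0]
width: 11.9
```

Call:
carry_out --commands '[{"dx":0.2,"dy":1.5,"dz":0,"ax":0,"ay":0,"az":0}]'

```text
time: 25.8
ee_pos: [523.8, 60.7, -11.7]
ee_rot: [-1.571, 0.173, 2.991]
force: [-0.2, 0.3, -0.5]
width: 12.1
```

Call:
carry_out --commands '[{"dx":0.2,"dy":1,"dz":0,"ax":0,"ay":0,"az":0}]'

```text
time: 25.92
ee_pos: [523.8, 60.7, -12.7]
ee_rot: [-1.571, 0.173, 2.991]
force: [0.3, -0.2, 0.3]
width: 12.1
```

Call:
carry_out --commands '[{"dx":0.2,"dy":1,"dz":0,"ax":0,"ay":0,"az":0}]'

```text
time: 26.05
ee_pos: [523.8, 60.7, -13.7]
ee_rot: [-1.571, 0.173, 2.991]
force: [-0.5, -0.0, -0.2]
width: 12.0
```

```bash
python3 - <<'E'
from h import *
st(); snap('wrist','w17')
E
```

```text
t 26.05 tcp_c [[-41.8 196.7 -13.7]] ydir_c [ 0.172  0.    -0.985] z_c [-0. -1. -0.] F_c [-0.49 -0.08 -0.22] q [-0.109  0.196  2.035 -0.011  0.738  1.619] w 12.0
```

View pics/w17.png

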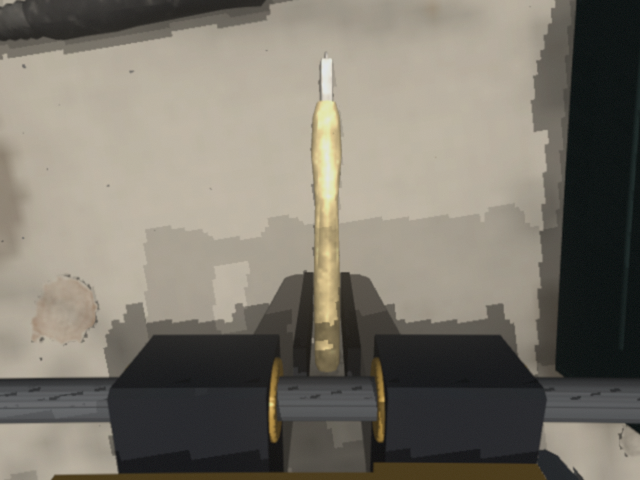

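Call:
carry_out --commands '[{"dx":0.1,"dy":1,"dz":0,"ax":0,"ay":0,"az":0}]'

```text
time: 26.22
ee_pos: [523.9, 60.7, -13.9]
ee_rot: [-1.571, 0.173, 2.991]
force: [-8.0, 1.0, 15.1]
width: 12.2
```

Call:
carry_out --commands '[{"dx":0,"dy":0,"dz":0,"ax":0,"ay":0,"az":0},{"dx":0,"dy":0,"dz":0,"ax":0,"ay":0,"az":0},{"dx":0,"dy":0,"dz":0,"ax":0,"ay":0,"az":0}]' --fingers 28

```text
time: 26.6
ee_pos: [523.8, 60.7, -14.8]
ee_rot: [-1.571, 0.173, 2.991]
force: [0.6, -0.3, -0.1]
width: 25.4
```

Call:
carry_out --commands '[{"dx":0,"dy":-10,"dz":0,"ax":0,"ay":0,"az":0},{"dx":0,"dy":-30,"dz":0,"ax":0,"ay":0,"az":0},{"dx":0,"dy":-50,"dz":0,"ax":0,"ay":0,"az":0},{"dx":0,"dy":-50,"dz":0,"ax":0,"ay":0,"az":0},{"dx":30,"dy":-40,"dz":0,"ax":0,"ay":0,"az":0},{"dx":30,"dy":0,"dz":0,"ax":0,"ay":0,"az":0},{"dx":0,"dy":0,"dz":0,"ax":0,"ay":0,"az":0}]'

```text
time: 27.48
ee_pos: [433.6, 74.6, 152.5]
ee_rot: [-1.571, 0.174, 2.991]
force: [0.0, 0.3, -0.8]
width: 26.0
```

```bash
python3 - <<'E'
from h import *
st(); snap('wrist','w18');snap('top','t18')
E
```

```text
t 27.48 tcp_c [[-133.1  196.8  152.5]] ydir_c [ 0.173  0.    -0.985] z_c [ 0. -1. -0.] F_c [-0.03  0.33 -0.76] q [-0.099 -0.329  2.154 -0.01   1.144  1.626] w 26.0
```

View pics/w18.png

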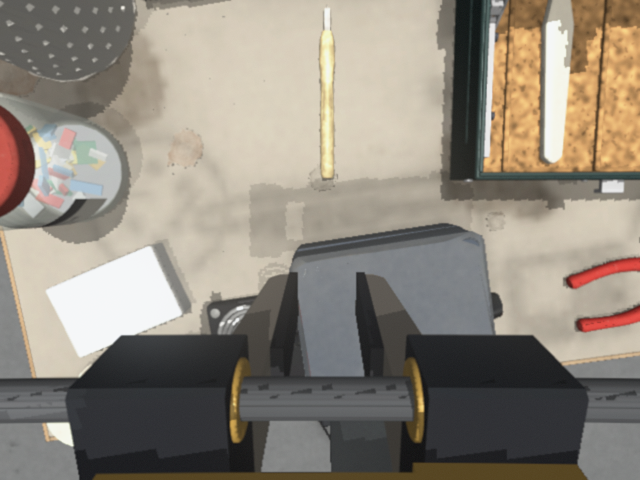

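View pics/t18.png

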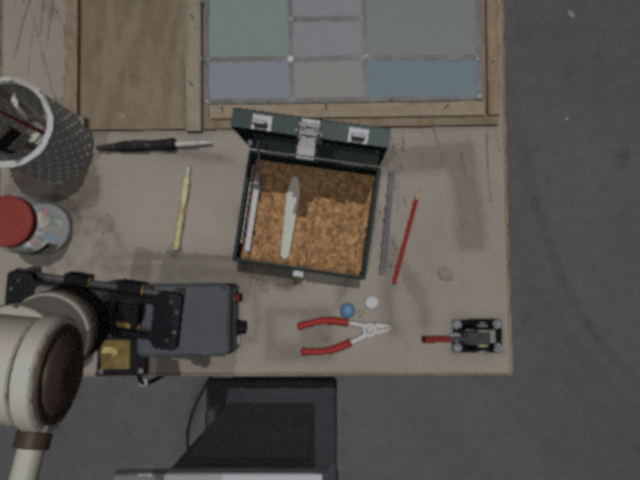

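Both views show the lid standing open, the fid in the case and the cutter flat on the bench at about (182,208) in the top view. The bystanders are where they were, and the robot touches nothing. I'm handing in.

```bash
python3 - <<'E'
from plant import finish_job, state
print(finish_job()); print(state()['time'])
E
```

```text
the job is handed in; nothing more can be done
None
the job is handed in; nothing more can be done
```

The job is handed in: the latch is down, the lid stands open in its stay, and the glass cutter lies on the bench left of the case. The hand-in gives no verdict, so what follows rests on my own checks.

- **Latch and lid:** I hooked the latch lever out and pressed it down, then lifted the lid by the right thumb tab. At about 1.89 rad the push rose from about 2.6 to 5.8 N, of which about 3 N was on the end stop. I let the lid sink back until the stay took it at about 1.53 rad, then released it.
- **Cutter:** I gripped it about 30 mm ahead of its middle, carried it round the front of the case and set it down. The touch peaked at about 15 N. Its middle should lie near world x 0.55, y 0.06, which is right of the suggested spot, to keep the gripper clear of the jar.
- **Last checks:** The last pictures, at 27.5 s, show the lid up, the cutter flat on the bench, the fid in its place and the bystanders where they were. The force on the tool was about zero.

**What failed or disagreed on the way:**
- **Fingertip position:** the real fingertips sit about 17 mm short of the reported TCP, not 19 mm beyond it as stated. My first pull passed over the lever, and my first grip on the tab closed on nothing. I found the true position by touching the tab, with a peak of about 57 N.
- **Refused calls:** the first two move calls were refused until I gave all six numbers in every row.

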